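# Load the charged cell into the slide viewer

## Robot

A 6-joint arm with a two-finger parallel gripper is mounted at the origin on the work surface. World frame = base frame: x ahead of the robot, y to its left, z up, the work surface at z = 0. Lengths are in mm, angles in rad, forces in N, time in s.
With the tool pointing down it reaches from about 300 to 775 mm from the base axis. Payload 14.6 kg.
Tool frame: the origin (TCP) lies between the finger pads; the fingertips stand manip.finger_overhang ahead of it and the grasp point (between the pads) lies 2 mm behind it (manip.finger_overhang is the distance from the TCP to the fingertips, in mm); z points along the fingers, y is the direction in which the jaws open and shut (so a half turn about z gives the same grasp; the last joint's range is limited). The gripper opens to 94 mm and grips with 3 to 60 N. Pads are 16 mm wide; open, the fingers measure 119 mm over their backs; the gripper's body (75 mm by 177 mm) begins 78 mm behind the grasp point.
Start: joints at [-1.367, 0.3, 1.521, -0, 1.321, -0.067], TCP at [147.12, -529.948, 222.446] pointing down, gripper open.
Joint ranges: [-3.03, 3.03], [-0.79, 2.21], [0.23, 2.52], [-1.04, 4.18], [0, 3.07], [-2.55, 2.55]. Speed limits (rad/s): [2.22, 2.22, 2.57, 3.14, 3.14, 3.14].

## Interface

Orientations are given as [roll, pitch, yaw] about the fixed x, y, z axes, in that order (R = Rz(yaw) Ry(pitch) Rx(roll)).
In Python, from cell import manip gives the robot as it stands.
- The arm moves only by the tool drive_tool, never from a script. Its argument "steps" is a list of rows, each an object with "delta_pos": the shift along the world's x, y, z in mm, a list of three; "yaw": the turn about the world's z in rad; "hand": the finger opening in mm, from 0 to 94. A call has 1 to 5 rows; each row shifts and turns the commanded pose from where the row before left it; what a row does not reach is not made up. A row lasts 1/12 s, in which the tool goes at most 41.7 mm and 7.16 degrees, less where a joint would pass 70% of its speed; a pose out of reach is approached as far as the arm can. A call is refused whole if a number of a shift passes 41.7 or a number of a turn 0.125, either way. A call with a gripper value outside its range is refused whole. The fingers move at their own pace and stop on an object; "squeeze" is the grip in N (left out, the last holds). Time passes only in rows, so rows that do not move let the fingers close. It gives the time, the measured TCP pose, the force and the opening at its end, in the units of the state.
- manip.read_state(): the state, without advancing time (a new reading comes with each control period).
- manip.camera(name): name is "side" or "top"; returns a dict with "frame" (480x640x3 uint8, red, green, blue), "range_z" (480x640 float32, mm along the optical axis (not along the pixel's ray), 0 where there is no reading), "intrinsics" (3x3 intrinsics, pixels), "dist_coeffs" ([k1, k2, p1, p2, k3] as OpenCV has them; the pictures are not rectified), "position" and "attitude" of the camera in the world. Camera axes: x right, y down, z forward; pixel columns grow to the right and rows downward; lengths in mm; the calibration is good to about 2 mm. A picture is of the moment at which its call begins.
- manip.sign_off(): hands the job in, once; it reports no verdict.
The state is a dict: "clock": time; "joints": joint angles; "qd": joint speeds; "effort": joint torques, N m; "eef_pos": TCP position; "eef_rot": TCP orientation; "wrist_force": force on the tool from outside, world axes, zero at the start; "moment": the same for the moment, N m; "finger_gap": finger opening in mm.
Only numpy, scipy, OpenCV 4.12 (cv2) and the standard library are available. Lean on these libraries where they do the work, as an engineer would, in place of code of your own. Each camera call takes 0.05 s, during which the arm holds its last target.

## Task

Take the green charged cell out of the charger and load it in the slide viewer's battery bay: gently push its flat end against the spring contact under the clear hood with the button end held up, then tip the button end down behind its contact wall so that the cell lies level and fully home in its rests. Do not ram the spring against its stop or force the cell (the spring needs under 8 N; the bay takes at most 15 N while the cell is still tilted, and 30 N at any time), and leave the grey cell and everything else on the bench where it is; finish with the cell let go.

Things in the scene. Friction and masses are not known exactly. Their poses are not given: they have to be found in the camera images.
- cell_center (a point): Middle of the charged GREEN round cell (the one to load), lying in one of the charger's two places. 26 mm across, 70 mm long in all (the last 2 mm is the button, 10 mm across), about 90 g. x axis: along the cell from the flat steel end (-35 mm) to the button end with a white band (+35 mm). Any roll.
- cell_flat_end (a point): Middle of the green cell's flat end, 35 mm behind cell_center along the cell's x axis; this end goes against the spring.
- cell_button_end (a point): Tip of the green cell's button, 35 mm ahead of cell_center along the cell's x axis.
- old_cell_center (a point): Middle of the grey cell of the same size in the charger's other place; leave it there.
- charger: Fixed black charger, base 120 x 170 mm, 16 mm thick; origin: middle of its underside, on the work surface. The two cells lie along its x axis at y = -40 and +40 mm, axes 40 mm above the work surface, on grey vee rests; the middle 40 mm of each cell is free on both sides down to the base. End stops at x = -42 and 42 mm, tops 2 mm below the cells' axes.
- viewer: Fixed white slide viewer with an open battery bay on a base plate 110 mm wide, 16 mm high; a lit panel (34 mm high) from x = 90 to 240 mm. Origin on the work surface under the bay's nominal middle; x axis along the bay from spring end to button-contact end. The bay bears at most 30 N from the cell or the robot, 15 N while the cell is tilted in it.
- bay (a point): Nominal middle of a seated cell: 46 mm above the work surface; axes as viewer. THE BAY CRADLE (rests, wall, hood, spring) SITS UP TO 8 MM EITHER WAY ALONG x from nominal, stiffly, unmeasured, different each time: find the spring by feel. x and heights below are from the cradle's middle at the seated cell's axis. A cell pressed on the free spring is 8 mm too long for the bay.
- bay_rests (a point): Nominal bottom line of a seated cell, 13 mm below bay. Two blue vee rests, x = -29 to -17 and 19 to 31 mm, tops 4 mm below the axis, centre the level cell; between them it is free at the sides and down to 27 mm below the axis. Once let go, the pressed spring can hold the flat end a few mm high; a light push down on top of the cell seats it.
- bay_wall (a point): Nominal middle of the brass contact at the button end, 35 mm from bay along x. The wall is 12 mm thick with it, 30 mm wide, its top 2 mm above the axis. With the flat end in at the spring and the cell tilted 16 to 20 degrees, the button end clears it; go in roughly along the tilted cell's own axis: low in front of the hood the cell's underside would hit the wall.
- bay_spring (a point): Nominal middle of the free spring contact's face, x = -27 mm: brass disc 15 mm across, on the axis. Yields along -x: 1.5 N to start, plus 0.45 N per mm, hard stop (steel sleeve as wide) at 12 mm. 9 to 11.5 mm of travel is needed while tipping the button end down, 8 mm remain when seated. Polished. A tilted cell meets the disc's upper rim first.
- bay_hood (a point): Nominal middle of the clear hood's edge, underside: x = -24 mm, 22 mm above the axis. The hood (4 mm thick, clear sides, 32 mm wide inside) covers the spring from here to x = -49 mm, where a blue block starts (26 mm long, top 28 mm above the axis). The cell's flat end goes under it tilted, button end up.
- cassette_pink: Bystander: pink specimen cassette, 40 x 28 x 6 mm, loose; leave alone.
- cassette_yellow: Bystander: yellow specimen cassette, 40 x 28 x 6 mm, loose; leave alone.
- stain_bottle: Bystander: amber bottle with black cap, 60 mm across, 130 mm tall, loose; leave alone.
- fine_brush: Bystander: brush, 170 mm long, lying flat, loose; leave alone.
- slide_box: Bystander: closed blue slide box, 90 x 200 x 32 mm, loose; leave alone.
- specimen_pot: Bystander: white open pot, 60 mm across, 60 mm tall, loose; leave alone.
There are look-alikes about, which are no part of the job. What is meant by the part that bears cell_center is not purple, and is the smaller of those in its own colour.

How it is judged (in metres and radians):
On the way:
1. the flat end is in under the hood with the button end still held up (x of cell_flat_end in the frame of bay below -0.014 m and z of cell_flat_end in the frame of bay below 0.008 m and y of cell_flat_end in the frame of bay between -0.006 and 0.006 m and angle between cell_center's own x axis and vertical below 1.44 rad and contact force between cell and viewer above 1 N), for 0.1 s.
At the end, for the whole second after the job is handed in: The green cell lies let go and at rest in the bay's rests, button end at the button-contact wall: its middle within 11 mm of bay along the bay (the cradle's play included), within 3 mm sideways and 2.5 mm in height, level within 0.05 rad (x of cell_center in the frame of bay between -0.011 and 0.011 m and y of cell_center in the frame of bay between -0.003 and 0.003 m and z of cell_center in the frame of bay between -0.0025 and 0.0025 m and angle between cell_center's own x axis and vertical between 1.5208 and 1.6208 rad and x of cell_button_end in the frame of bay above 0.02 m and contact force between cell and the fingers below 0.05 N and linear speed of cell below 0.01 m/s); the robot touches nothing.
It fails at once if the cell loads the viewer with more than 30 N (contact force between cell and viewer above 30 N).
It fails at once if the still tilted cell (button end up by more than 0.12 rad) loads the viewer with more than 15 N (contact force between cell and viewer above 15 N and angle between cell_center's own x axis and vertical below 1.45 rad).
It fails at once if the robot loads the viewer with more than 30 N (contact force between the arm and viewer above 30 N).
It fails at once if the grey cell is moved more than 10 mm (distance of old_cell_center from where it was at the start of the episode above 0.01 m).
It fails at once if a bystander on the bench is moved more than 20 mm (distance of any of cassette_pink, cassette_yellow, stain_bottle, fine_brush, slide_box, specimen_pot from where it was at the start of the episode above 0.02 m).
It also fails if it takes over 62 s, if anything falls off the work surface, if the arm or the gripper's body presses on something with over 40 N, if the wrist force passes 120 N, or if a joint passes its speed limit or range.

## Working session

There is one attempt and no reset: what is moved stays moved. The work goes in short steps, Python scripts to look and compute and a tool call to move; the robot and the scene stay as the last step left them, time stands still between calls to the robot, and variables do not carry over. Pictures are saved under pics/ and viewed, and the job is handed in when it is done.

Besides the shell and the picture viewer there is one more tool, called after "Call:" as name(argument=value, ...), one argument or row to a line, values as JSON. drive_tool: Moves the arm, as the interface text tells. Its arguments: {"type":"object","properties":{"steps":{"type":"array"},"squeeze":{"type":"number"}},"required":["steps"]}

```bash
ls -la; mkdir -p pics; cat > h.py <<'E'
import numpy as np, cv2
from cell import manip
def snap(n,tag):
    c=manip.camera(n); np.savez(f'{tag}_{n}.npz',**{k:np.array(v) for k,v in c.items()})
    cv2.imwrite(f'pics/{tag}_{n}.png',c['frame'][:,:,::-1]); return c
E
python3 - <<'E'
from h import *
print(manip.read_state()); print(manip.finger_overhang)
for n in('side','top'):
    c=snap(n,'a'); print(n,c['intrinsics'],c['dist_coeffs'],c['position'],c['attitude'])
E
```

```text
total 12
drwxr-xr-x  3 agent agent 4096 Dec  6 19:50 .
drwxr-xr-x 23 root  root  4096 Dec  6 19:50 ..
drwxr-xr-x  2 agent agent 4096 Dec  6 19:50 pics
{'clock': 0.0, 'joints': array([-1.36659050e+00,  3.00462961e-01,  1.52154351e+00, -5.06230197e-05,
        1.32072081e+00, -6.66407401e-02]), 'qd': array([-0.00024668,  0.00053113,  0.00011807,  0.00141478,  0.00259185,
        0.00085473]), 'effort': array([-4.24569644e-04, -5.31802511e+01, -3.52738237e+01,  7.08405278e-02,
        2.44555034e-02, -7.83539804e-05]), 'eef_pos': array([ 147.06690019, -529.7296447 ,  221.90668315]), 'eef_rot': array([-3.14045728e+00, -2.66313379e-05,  2.70859104e-01]), 'wrist_force': array([ 0.26783502, -0.93634778,  0.59261028]), 'moment': array([-0.03041466,  0.04181932,  0.00668371]), 'finger_gap': 93.96813931876625}
17.0
side [[516.00117039   0.         320.75213403]
 [  0.         516.00117039 233.6369967 ]
 [  0.           0.           1.        ]] [-0.14683158  0.          0.          0.          0.        ] [117.4433331  715.16602281 649.36927765] [-2.12950468  0.01396961 -2.64907866]
top [[489.30747264   0.         317.71532099]
 [  0.         489.30747264 239.40453948]
 [  0.           0.           1.        ]] [-0.03009476  0.          0.          0.          0.        ] [ 513.15303467 -130.05330428 1052.32606504] [-3.08126607  0.01648051 -1.54838407]
```

View pics/a_side.png

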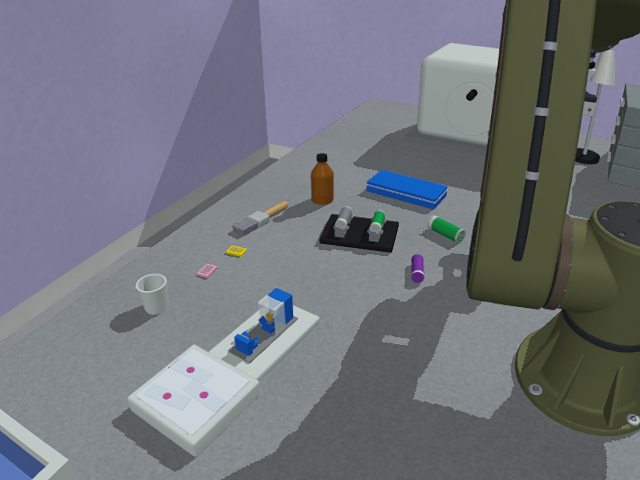

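View pics/a_top.png

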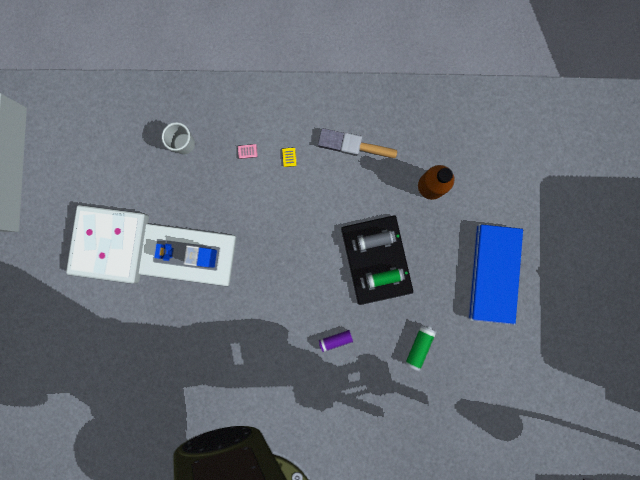

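```bash
cat >> h.py <<'E'
from scipy.spatial.transform import Rotation as R
class Cam:
    def __init__(s,c):
        s.K=np.array(c['intrinsics']);s.d=np.array(c['dist_coeffs']);s.p=np.array(c['position']);s.R=R.from_euler('xyz',c['attitude']).as_matrix();s.f=np.array(c['frame']);s.z=np.array(c['range_z'])
    def ray(s,uv):
        n=cv2.undistortPoints(np.array(uv,float).reshape(-1,1,2),s.K,s.d)[:,0]
        return np.c_[n,np.ones(len(n))]@s.R.T
    def atz(s,uv,z):
        r=s.ray(uv); return s.p+r*((z-s.p[2])/r[:,2])[:,None]
    def cloud(s):
        v,u=np.mgrid[0:480,0:640]; r=s.ray(np.c_[u.ravel(),v.ravel()])
        return (s.p+r*s.z.reshape(-1,1)).reshape(480,640,3)
    def proj(s,P):
        P=np.array(P,float).reshape(-1,3)
        q=(P-s.p)@s.R
        return cv2.projectPoints(q,np.zeros(3),np.zeros(3),s.K,s.d)[0][:,0]
def load(t,n): return Cam(np.load(f'{t}_{n}.npz'))
def crop(tag,n,u0,v0,w,h,k):
    im=cv2.imread(f'pics/{tag}_{n}.png')[v0:v0+h,u0:u0+w]
    fn=f'pics/{tag}_{n}_c{u0}_{v0}.png';cv2.imwrite(fn,cv2.resize(im,None,fx=k,fy=k,interpolation=cv2.INTER_CUBIC)); return fn
E
python3 - <<'E'
from h import *
print(crop('a','top',330,200,100,110,5),crop('a','top',60,195,180,100,4),crop('a','side',310,190,100,70,7),crop('a','side',220,270,110,100,6))
c=load('a','top');P=c.cloud()
for u,v in [(385,278),(376,240),(400,225),(410,290),(350,228),(420,350),(335,340),(200,230),(228,240),(205,256),(165,250),(207,258),(100,240)]: print(u,v,P[v,u].round(1), c.f[v,u])
s=load('a','side');Q=s.cloud()
for u,v in [(376,222),(343,218),(280,300),(268,308),(246,342),(190,400)]: print('s',u,v,Q[v,u].round(1), s.f[v,u])
E
```

```text
pics/a_top_c330_200.png pics/a_top_c60_195.png pics/a_side_c310_190.png pics/a_side_c220_270.png
385 278 [ 497.4 -251.1   50.9] [ 18 153  62]
376 240 [ 574.7 -231.8   48.5] [108 118 129]
400 225 [ 611.5 -288.3   -2.8] [111 118 128]
410 290 [ 472.9 -308.    17.7] [25 25 28]
350 228 [ 601.2 -179.6   14.9] [24 25 25]
420 350 [ 351.2 -327.    35.2] [ 16 142  57]
335 340 [ 366.1 -152.4   24.9] [ 99  36 151]
200 230 [591.4 144.9  -1.3] [77 81 86]
228 240 [570.1  79.8  14.6] [213 224 226]
205 256 [533.6 112.9  75. ] [ 15  83 219]
165 250 [545.7 214.2  15.8] [ 51  67 102]
207 258 [529.8 110.   69.7] [ 13  82 220]
100 240 [563.2 348.4  33.4] [209 226 229]
s 376 222 [ 489.  -224.2   51.5] [167 192 177]
s 343 218 [ 565.8 -211.1   48.5] [126 132 138]
s 280 300 [520.6 132.3  72.7] [ 26  84 173]
s 268 308 [529.8 157.3  69.5] [149 159 162]
s 246 342 [531.9 224.9  45. ] [ 16  99 199]
s 190 400 [542.8 360.8  33.2] [187 197 205]
```

View pics/a_top_c330_200.png

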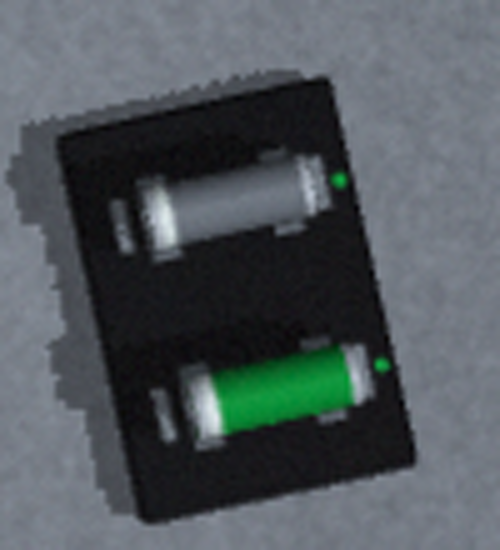

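View pics/a_top_c60_195.png

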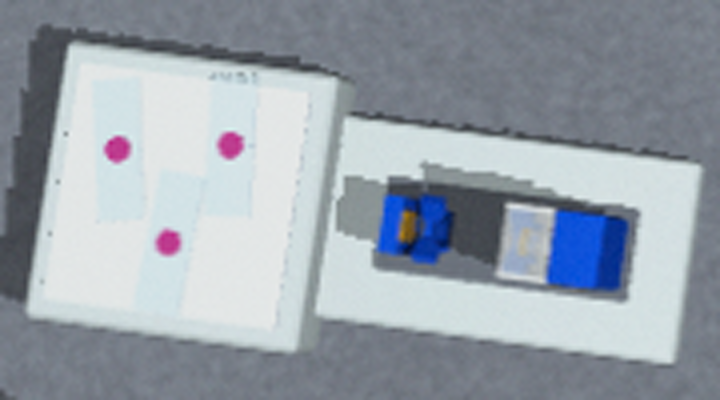

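View pics/a_side_c310_190.png

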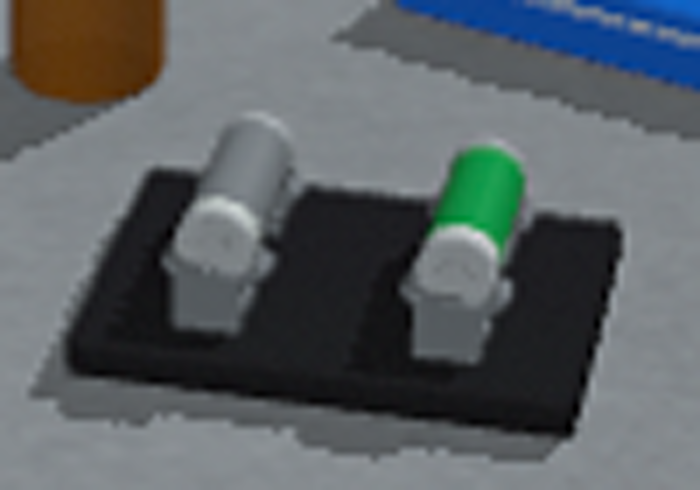

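View pics/a_side_c220_270.png

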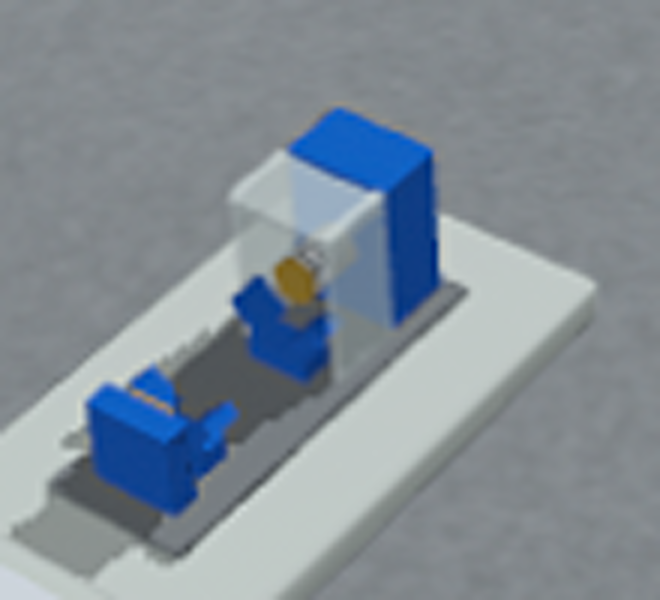

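```bash
cat >> h.py <<'E'
from scipy.optimize import least_squares
def fitcyl(P,x0,r=13,free=True):
    # x0: cx,cz at y=y0 ; axis = y + a x + b z
    y0=P[:,1].mean()
    def f(p):
        d=np.array([p[2],1,p[3]]);d/=np.linalg.norm(d)
        q=P-np.array([p[0],y0,p[1]]); return np.linalg.norm(q-np.outer(q@d,d),axis=1)-r
    s=least_squares(f,x0,loss='soft_l1',f_scale=1.0)
    d=np.array([s.x[2],1,s.x[3]]);d/=np.linalg.norm(d);o=np.array([s.x[0],y0,s.x[1]])
    return o,d,np.sqrt(np.mean(s.fun**2)),(P-o)@d
E
cat > m1.py <<'E'
from h import *
res={}
for n in('top','side'):
    c=load('a',n);P=c.cloud();f=c.f.astype(int)
    g=(f[...,1]>1.8*f[...,0])&(f[...,1]>1.5*f[...,2])&(f[...,1]>60)&(P[...,2]>30)&(abs(P[...,0]-490)<60)&(abs(P[...,1]+250)<60)
    Q=P[g];o,d,e,t=fitcyl(Q,[490,40,0.2,0])
    print(n,len(Q),o.round(1),d.round(3),e.round(2),'mid green',(o+d*(t.min()+t.max())/2).round(1),t.min().round(1),t.max().round(1))
    # all pixels of cell: dist to axis
    A=P.reshape(-1,3);q=A-o;tt=q@d;rr=np.linalg.norm(q-np.outer(tt,d),axis=1);m=(rr<15.5)&(abs(tt)<60)&(A[:,2]>o[2]+3)
    print('  ext',np.percentile(tt[m],[0.5,99.5]).round(1)); h=np.histogram(tt[m],bins=np.arange(-50,52,4));print(list(zip(h[1][:-1],h[0])))
E
python3 m1.py
```

```text
top 314 [ 498.6 -253.7   39.7] [-0.221  0.975  0.008] 1.48 mid green [ 498.5 -253.6   39.7] -26.8 27.2
  ext [-31.  38.]
[(np.int64(-50), np.int64(0)), (np.int64(-46), np.int64(0)), (np.int64(-42), np.int64(0)), (np.int64(-38), np.int64(0)), (np.int64(-34), np.int64(5)), (np.int64(-30), np.int64(22)), (np.int64(-26), np.int64(24)), (np.int64(-22), np.int64(21)), (np.int64(-18), np.int64(22)), (np.int64(-14), np.int64(23)), (np.int64(-10), np.int64(22)), (np.int64(-6), np.int64(24)), (np.int64(-2), np.int64(23)), (np.int64(2), np.int64(20)), (np.int64(6), np.int64(24)), (np.int64(10), np.int64(21)), (np.int64(14), np.int64(24)), (np.int64(18), np.int64(25)), (np.int64(22), np.int64(23)), (np.int64(26), np.int64(23)), (np.int64(30), np.int64(25)), (np.int64(34), np.int64(23)), (np.int64(38), np.int64(2)), (np.int64(42), np.int64(0)), (np.int64(46), np.int64(0))]
side 117 [ 497.8 -253.    37.8] [-0.235  0.972  0.009] 0.95 mid green [ 498.  -253.6   37.8] -27.3 26.1
  ext [-30.8  41.1]
[(np.int64(-50), np.int64(0)), (np.int64(-46), np.int64(0)), (np.int64(-42), np.int64(0)), (np.int64(-38), np.int64(1)), (np.int64(-34), np.int64(2)), (np.int64(-30), np.int64(8)), (np.int64(-26), np.int64(14)), (np.int64(-22), np.int64(5)), (np.int64(-18), np.int64(8)), (np.int64(-14), np.int64(9)), (np.int64(-10), np.int64(11)), (np.int64(-6), np.int64(5)), (np.int64(-2), np.int64(7)), (np.int64(2), np.int64(11)), (np.int64(6), np.int64(10)), (np.int64(10), np.int64(10)), (np.int64(14), np.int64(9)), (np.int64(18), np.int64(10)), (np.int64(22), np.int64(12)), (np.int64(26), np.int64(6)), (np.int64(30), np.int64(9)), (np.int64(34), np.int64(30)), (np.int64(38), np.int64(12)), (np.int64(42), np.int64(0)), (np.int64(46), np.int64(0))]
```

```bash
cat > m2.py <<'E'
from h import *
for n in('top','side'):
    c=load('a',n);P=c.cloud();f=c.f.astype(int)
    X=P[...,0];Y=P[...,1];Z=P[...,2]
    # charger top: dark, z~16 ; use minAreaRect on world coords at z=16
    v,u=np.mgrid[0:480,0:640]
    W=c.atz(np.c_[u.ravel(),v.ravel()],16).reshape(480,640,3)
    m=(f.max(2)<45)&(Z>9)&(Z<24)&(abs(X-535)<120)&(abs(Y+240)<120)
    r=cv2.minAreaRect(W[m][:,:2].astype(np.float32));print(n,'charger',r)
    b=(f.min(2)>150)&(Z>10)&(Z<23)&(abs(X-540)<120)&(Y>20)&(Y<260)
    Wb=W[b][:,:2].astype(np.float32);print('base',cv2.minAreaRect(Wb))
    W3=c.atz(np.c_[u.ravel(),v.ravel()],34).reshape(480,640,3)
    pm=(f.min(2)>150)&(Z>29)&(Z<39)&(abs(X-550)<120)&(Y>200)&(Y<450)
    print('panel',cv2.minAreaRect(W3[pm][:,:2].astype(np.float32)))
    bl=(f[...,2]>2*f[...,0])&(f[...,2]>80)&(abs(X-540)<60)&(abs(Y-150)<120)&(Z>20)
    B=P[bl];print('blue',len(B));
    top=B[B[:,2]>70.5];print(' block top',len(top),top.mean(0).round(1),top.min(0).round(1),top.max(0).round(1))
    if n=='side': o=B[B[:,1]>190];print(' wall',o.min(0).round(1),o.max(0).round(1))
E
python3 m2.py
```

```text
top charger ((535.9921875, -236.77825927734375), (168.0157470703125, 119.12886047363281), 13.747398376464844)
base ((537.041748046875, 167.76499938964844), (196.11219787597656, 108.06709289550781), 83.7441635131836)
panel ((555.3030395507812, 336.8324890136719), (148.40850830078125, 147.34535217285156), 83.84388732910156)
blue 529
 block top 216 [531.3 116.5  73.3] [513.4 103.   70.5] [549.8 129.6  77. ]
side charger ((529.137451171875, -225.74427795410156), (166.8076629638672, 121.0616683959961), 13.605228424072266)
base ((532.4505615234375, 167.7991943359375), (181.91017150878906, 109.29248046875), 83.603271484375)
panel ((551.4060668945312, 343.1795654296875), (148.48583984375, 148.36158752441406), 83.74533081054688)
blue 839
 block top 162 [530.3 119.2  71.9] [510.5 103.5  70.5] [548.  132.3  74.2]
 wall [521.7 197.2  20.1] [557.5 229.4  48.7]
```

```bash
cat > m3.py <<'E'
from h import *
import sys
vx,vy,vyaw,dl=map(float,sys.argv[1:5]); tag=sys.argv[5]
d=np.array([np.cos(vyaw),np.sin(vyaw),0]);l=np.array([-d[1],d[0],0]);o=np.array([vx,vy,0])
def box(x0,x1,w,z0,z1): return np.array([o+x*d+y*l+[0,0,z] for z in(z0,z1) for x,y in((x0,-w/2),(x1,-w/2),(x1,w/2),(x0,w/2))])
shapes=[(box(90,240,150,0,34),(0,0,255)),(box(-100,90,110,0,16),(0,160,0)),(box(dl-75,dl-49,36,16,74),(0,255,255)),(box(dl+35,dl+47,30,16,48),(255,0,255)),(box(dl-49,dl-24,36,68,72),(255,255,0))]
K=4
for n,(u0,v0,w,h) in(('top',(60,195,190,100)),('side',(120,270,210,180))):
    c=load('a',n);im=cv2.imread(f'pics/a_{n}.png')[v0:v0+h,u0:u0+w];k=4 if n=='top' else 3.3
    im=cv2.resize(im,None,fx=k,fy=k,interpolation=cv2.INTER_CUBIC)
    for b,col in shapes:
        p=((c.proj(b)-[u0,v0]+.5)*k).astype(int)
        for i in range(4):
            for a,e in((i,(i+1)%4),(i+4,(i+1)%4+4),(i,i+4)): cv2.line(im,tuple(map(int,p[a])),tuple(map(int,p[e])),col,1)
    cv2.imwrite(f'pics/ov_{tag}_{n}.png',im)
E
python3 m3.py 537.4 173.5 1.4616 5 a
```

```text
(no output)
```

View pics/ov_a_top.png

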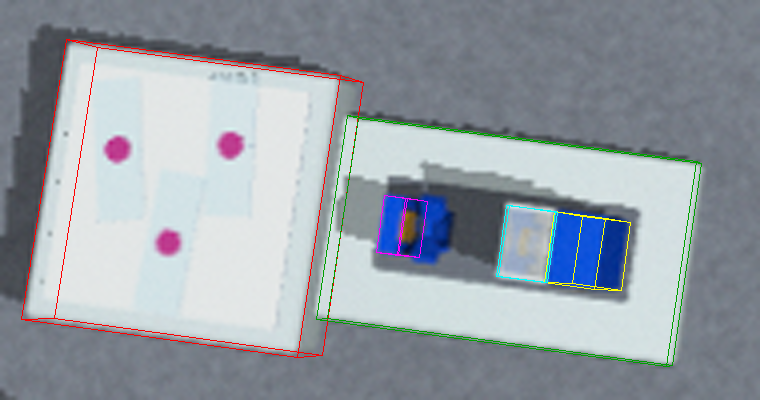

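View pics/ov_a_side.png

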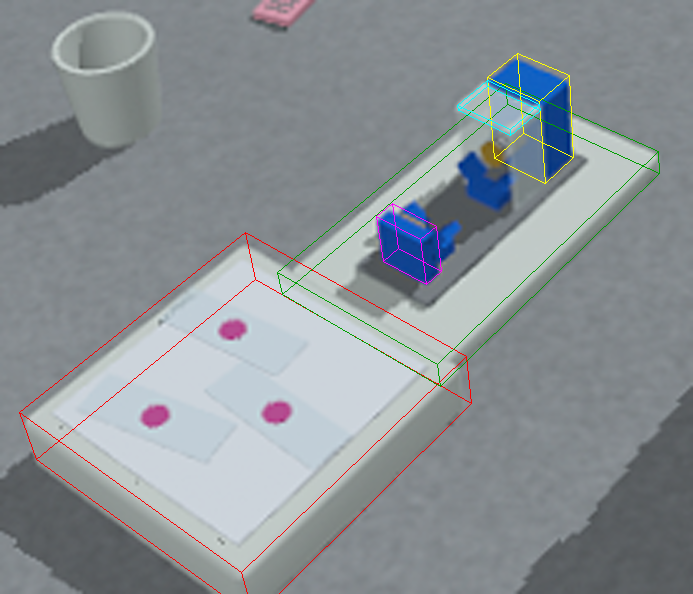

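Call:
drive_tool(
  steps=[
    {"delta_pos": [23.4,18.7,-4],"yaw": 0.1023,"hand": 60},
    {"delta_pos": [23.4,18.7,-4],"yaw": 0.1023,"hand": 60},
    {"delta_pos": [23.4,18.7,-4],"yaw": 0.1023,"hand": 60},
    {"delta_pos": [23.4,18.7,-4],"yaw": 0.1023,"hand": 60},
    {"delta_pos": [23.4,18.7,-4],"yaw": 0.1023,"hand": 60},
  ],
  squeeze=15,
)

```text
clock: 0.52
eef_pos: [264.9, -435.3, 202.0]
eef_rot: [-3.141, -0.0, 0.787]
wrist_force: [0.4, -0.7, -0.2]
finger_gap: 64.3
```

Call:
drive_tool(
  steps=[
    {"delta_pos": [23.4,18.7,-4],"yaw": 0.1023,"hand": 60},
    {"delta_pos": [23.4,18.7,-4],"yaw": 0.1023,"hand": 60},
    {"delta_pos": [23.4,18.7,-4],"yaw": 0.1023,"hand": 60},
    {"delta_pos": [23.4,18.7,-4],"yaw": 0.1023,"hand": 60},
    {"delta_pos": [23.4,18.7,-4],"yaw": 0.1023,"hand": 60},
  ],
)

```text
clock: 0.93
eef_pos: [382.0, -341.7, 182.1]
eef_rot: [-3.141, -0.0, 1.299]
wrist_force: [-0.2, -0.3, 0.2]
finger_gap: 60.1
```

Call:
drive_tool(
  steps=[
    {"delta_pos": [23.4,18.7,-4],"yaw": 0.1023,"hand": 60},
    {"delta_pos": [23.4,18.7,-4],"yaw": 0.1023,"hand": 60},
    {"delta_pos": [23.4,18.7,-4],"yaw": 0.1023,"hand": 60},
    {"delta_pos": [23.4,18.7,-4],"yaw": 0.1023,"hand": 60},
    {"delta_pos": [23.4,18.7,-4],"yaw": 0.1023,"hand": 60},
  ],
)

```text
clock: 1.35
eef_pos: [499.0, -248.2, 162.0]
eef_rot: [-3.141, -0.0, 1.81]
wrist_force: [-0.4, -0.1, 0.0]
finger_gap: 59.9
```

```bash
python3 - <<'E'
from h import *
snap('side','b');crop('b','side',280,60,180,190,4)
snap('top','b');
s=load('b','side');
im=cv2.imread('pics/b_top.png')
print(manip.read_state()['eef_pos'], s.proj([[499,-248,145]]),load('b','top').proj([[499,-248,145]]))
E
```

```text
[ 500.01182303 -246.82064999  161.3065802 ] [[377.7492425  179.77880028]] [[389.50392789 278.04629179]]
```

View pics/b_side_c280_60.png

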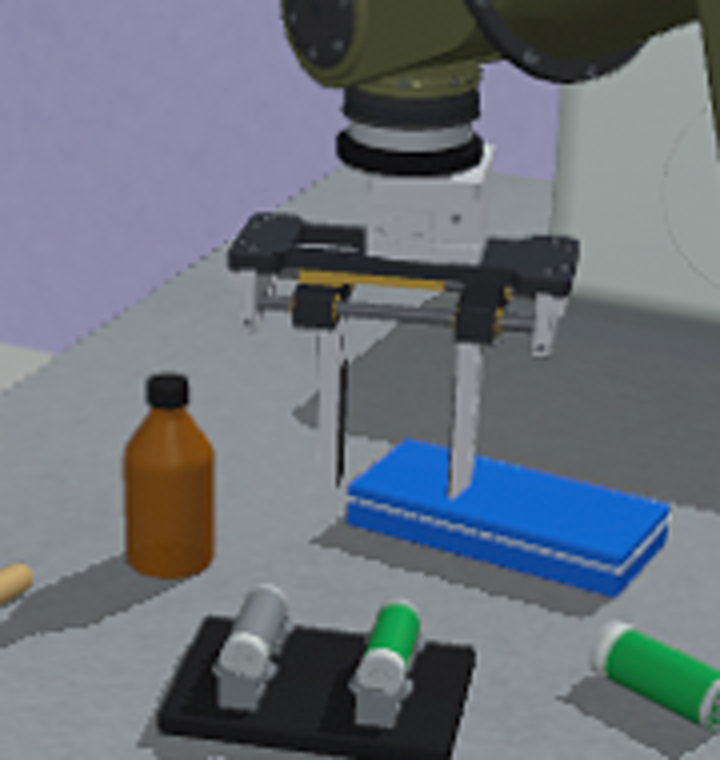

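View pics/b_top.png

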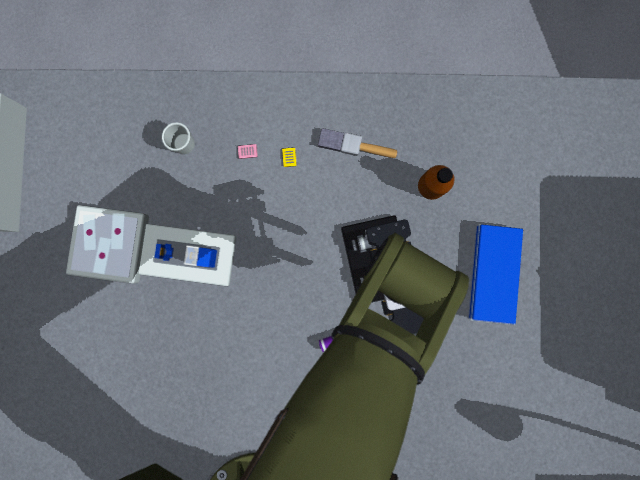

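Call:
drive_tool(
  steps=[
    {"delta_pos": [-0.6,-0.5,-30],"yaw": 0,"hand": 60},
    {"delta_pos": [-0.6,-0.5,-30],"yaw": 0,"hand": 60},
    {"delta_pos": [-0.6,-0.5,-30],"yaw": 0,"hand": 60},
    {"delta_pos": [-0.6,-0.5,-25],"yaw": 0,"hand": 60},
    {"delta_pos": [0,0,-9],"yaw": 0,"hand": 50},
  ],
)

```text
clock: 1.87
eef_pos: [493.7, -251.0, 34.9]
eef_rot: [-3.138, -0.004, 1.804]
wrist_force: [0.5, 0.2, 1.1]
finger_gap: 56.1
```

Call:
drive_tool(
  steps=[
    {"delta_pos": [0,0,0],"yaw": 0,"hand": 40},
    {"delta_pos": [0,0,0],"yaw": 0,"hand": 34},
    {"delta_pos": [0,0,0],"yaw": 0,"hand": 30},
  ],
)

```text
clock: 2.12
eef_pos: [496.4, -252.0, 40.2]
eef_rot: [3.14, 0.002, 1.805]
wrist_force: [-0.3, -0.2, 0.4]
finger_gap: 36.4
```

Call:
drive_tool(
  steps=[
    {"delta_pos": [0,1,0],"yaw": 0,"hand": 30},
    {"delta_pos": [0,0,0],"yaw": 0,"hand": 29},
  ],
)

```text
clock: 2.28
eef_pos: [496.2, -250.6, 39.7]
eef_rot: [3.14, 0.001, 1.805]
wrist_force: [-0.0, -0.2, -0.4]
finger_gap: 29.5
```

Call:
drive_tool(
  steps=[
    {"delta_pos": [0.5,1,-1.5],"yaw": 0,"hand": 27},
    {"delta_pos": [0,0,0],"yaw": 0,"hand": 20},
    {"delta_pos": [0,0,0],"yaw": 0,"hand": 20},
    {"delta_pos": [0,0,0],"yaw": 0,"hand": 20},
  ],
  squeeze=15,
)

```text
clock: 2.62
eef_pos: [497.5, -249.5, 37.9]
eef_rot: [3.139, 0.002, 1.805]
wrist_force: [6.2, 2.8, 3.0]
finger_gap: 25.6
```

Call:
drive_tool(
  steps=[
    {"delta_pos": [0,0,5],"yaw": 0,"hand": 20},
    {"delta_pos": [0,0,15],"yaw": 0,"hand": 20},
    {"delta_pos": [0,0,15],"yaw": 0,"hand": 20},
    {"delta_pos": [0,0,0],"yaw": 0,"hand": 20},
  ],
)

```text
clock: 2.95
eef_pos: [497.1, -250.0, 74.5]
eef_rot: [3.139, 0.003, 1.805]
wrist_force: [0.0, -0.4, -0.5]
finger_gap: 25.6
```

```bash
python3 - <<'E'
from h import *
snap('side','c');crop('c','side',310,130,130,110,6)
s=manip.read_state();print(s['eef_pos'],s['wrist_force'],s['moment'],s['finger_gap'],s['clock'])
E
```

```text
[ 496.66579055 -249.70475328   73.03569227] [-0.46844822  1.23702161 -1.91884552] [-0.01076292 -0.0876364   0.00678414] 25.36881198501895 3.0
```

View pics/c_side_c310_130.png

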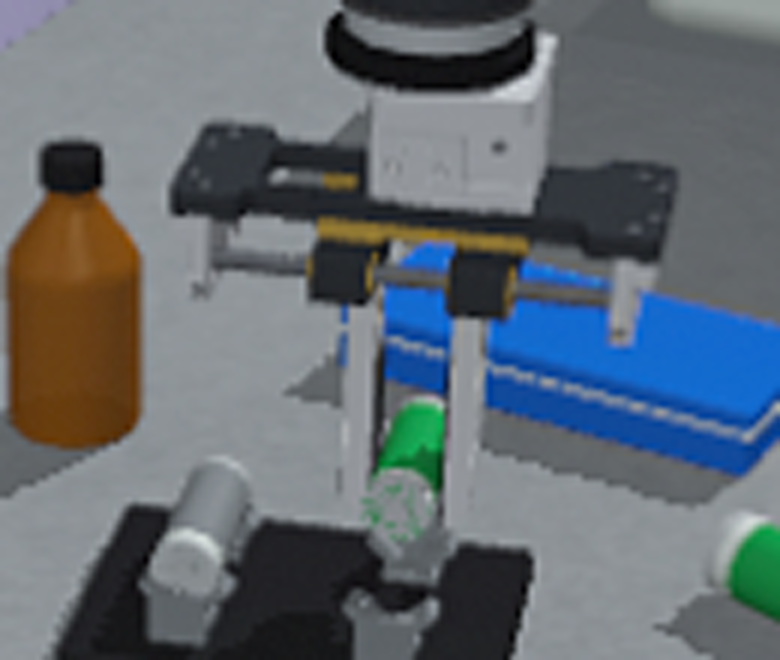

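```bash
cat > m4.py <<'E'
from h import *
import sys
tag=sys.argv[1];st=manip.read_state();e=st['eef_pos'];G=np.array([e[0],e[1],e[2]+2])
c=load(tag,'side');P=c.cloud();f=c.f.astype(int)
g=(f[...,1]>1.6*f[...,0])&(f[...,1]>1.4*f[...,2])&(f[...,1]>35)&(np.linalg.norm(P-G,axis=2)<48)
Q=P[g];o,d,er,t=fitcyl(Q,[G[0],G[2],float(sys.argv[2]),0.0])
print('G',G.round(1),len(Q),'o',o.round(1),'d',d.round(3),'tilt deg',np.degrees(np.arcsin(d[2])).round(2),'rms',er.round(2),'green',t.min().round(1),t.max().round(1),'mid-along rel grip',((o-G)@d+(t.min()+t.max())/2).round(1))
E
python3 m4.py c -0.23
python3 - <<'E'
import cv2
im=cv2.imread('pics/c_side.png')[185:230,360:395]
cv2.imwrite('pics/c_z.png',cv2.resize(im,None,fx=14,fy=12,interpolation=cv2.INTER_NEAREST))
E
```

```text
G [ 496.7 -249.7   75. ] 112 o [ 496.2 -250.9   74.5] d [-0.256  0.967  0.011] tilt deg 0.61 rms 0.99 green -32.9 36.1 mid-along rel grip 0.5
```

View pics/c_z.png

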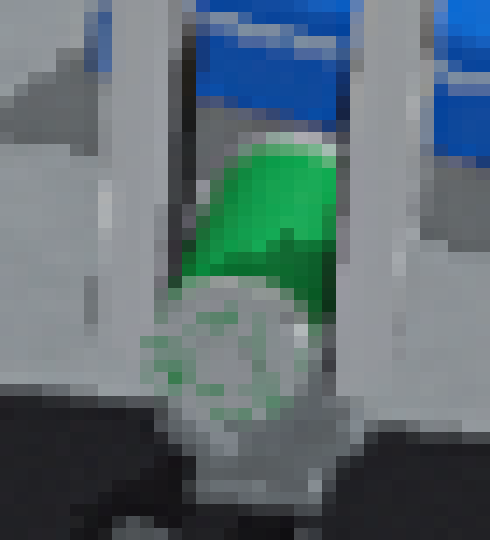

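```bash
python3 - <<'E'
from h import *
c=load('a','top')
o=np.array([498.5,-253.6,39.7]);d=np.array([-.225,.974,0])
for t in range(-40,46,3):
    p=c.proj(o+d*t+[0,0,13])[0]; print(t,p.round(1),c.f[int(round(p[1])),int(round(p[0]))])
s=load('a','side')
for t in range(24,40,2):
    p=s.proj(o+d*t+[0,0,13])[0]+[1.5,3]; print('s',t,p.round(1),s.f[int(round(p[1])),int(round(p[0]))])
im=cv2.imread('pics/a_side.png')[205:250,360:395]
cv2.imwrite('pics/a_z.png',cv2.resize(im,None,fx=14,fy=12,interpolation=cv2.INTER_NEAREST))
E
```

```text
-40 [405.6 273.5] [23 72 37]
-37 [404.1 273.8] [42 45 49]
-34 [402.7 274.1] [112 118 127]
-31 [401.3 274.4] [158 168 177]
-28 [399.8 274.7] [159 179 183]
-25 [398.4 275. ] [ 16 153  64]
-22 [396.9 275.3] [ 20 151  64]
-19 [395.5 275.6] [ 19 154  64]
-16 [394.1 275.9] [ 17 150  60]
-13 [392.6 276.2] [ 20 151  64]
-10 [391.2 276.5] [ 18 152  67]
-7 [389.7 276.8] [ 18 151  62]
-4 [388.3 277.1] [ 18 149  60]
-1 [386.8 277.4] [ 18 147  63]
2 [385.4 277.7] [ 18 153  62]
5 [384. 278.] [ 14 147  59]
8 [382.5 278.3] [ 17 148  62]
11 [381.1 278.6] [ 25 153  66]
14 [379.6 278.9] [ 21 151  63]
17 [378.2 279.2] [ 18 145  59]
20 [376.7 279.5] [ 21 153  65]
23 [375.3 279.8] [ 20 151  63]
26 [373.9 280.1] [ 49 157  83]
29 [372.4 280.4] [206 217 220]
32 [371.  280.7] [206 218 223]
35 [369.5 281. ] [175 184 197]
38 [368.1 281.3] [79 92 91]
41 [366.6 281.6] [63 66 73]
44 [365.2 281.9] [13 15 15]
s 24 [376.9 222.9] [197 203 203]
s 26 [376.7 223.4] [197 203 203]
s 28 [376.6 223.8] [171 177 181]
s 30 [376.4 224.2] [145 150 153]
s 32 [376.3 224.7] [122 127 130]
s 34 [376.1 225.1] [122 127 130]
s 36 [376.  225.5] [122 127 131]
s 38 [375.8 226. ] [122 127 131]
```

View pics/a_z.png

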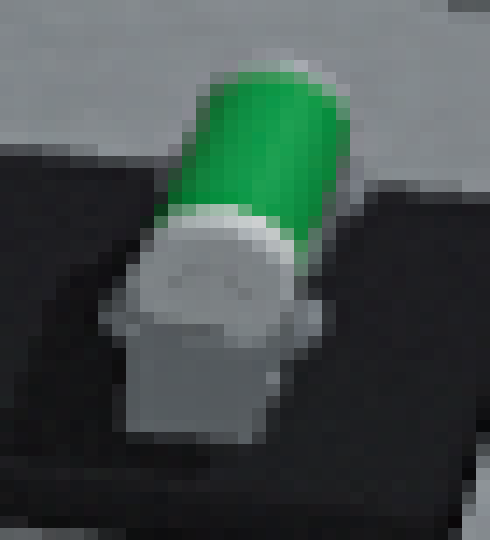

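```bash
python3 - <<'E'
from h import *
c=load('a','top');P=c.cloud()
m=(P[...,2]>60)&(P[...,0]>600)&(P[...,1]<-250);B=P[m];print(B.min(0),B.max(0),len(B))
b=(P[...,2]>25)&(P[...,2]<45)&(P[...,1]<-380)&(P[...,0]>400);print(P[b].min(0),P[b].max(0))
print(c.atz([[362.5,283],[404,272],[402.5,274]],38))
o=np.array([536,-236.8,0]);d=np.array([-.2375,.9714,0]);l=np.array([.9714,.2375,0])
for t in range(-60,-30,2): 
  p=c.proj(o-40*l+d*t+[0,0,38])[0];print(t,p.round(1),c.f[int(p[1]+.5),int(p[0]+.5)])
p=[];
E
```

```text
[ 667.82413759 -382.73219441   60.27063823] [ 726.5915277  -323.1310975   133.05494278] 747
[ 409.60900613 -539.59442162   25.03665445] [ 614.19052652 -436.00441845   38.29734912]
[[ 485.90107634 -206.40568432   38.        ]
 [ 510.43936184 -291.63301506   38.        ]
 [ 506.25093005 -288.59144995   38.        ]]
-60 [410.3 271.7] [117 123 134]
-58 [409.3 271.9] [105 110 120]
-56 [408.4 272.1] [19 30 23]
-54 [407.4 272.3] [22 94 46]
-52 [406.5 272.5] [ 20 112  55]
-50 [405.6 272.7] [ 22 141  62]
-48 [404.6 272.9] [ 20 134  59]
-46 [403.7 273.1] [26 36 34]
-44 [402.7 273.4] [78 81 90]
-42 [401.8 273.6] [118 124 136]
-40 [400.8 273.8] [158 168 177]
-38 [399.9 274. ] [160 174 180]
-36 [398.9 274.2] [ 57 133  86]
-34 [398.  274.4] [ 16 142  58]
-32 [397.1 274.6] [ 20 151  64]
```

Call:
drive_tool(
  steps=[
    {"delta_pos": [8.7,-32.8,0],"yaw": 0,"hand": 20},
    {"delta_pos": [8.6,-32.8,0],"yaw": 0,"hand": 20},
    {"delta_pos": [0,0,-10],"yaw": 0,"hand": 20},
    {"delta_pos": [0,0,-10],"yaw": 0,"hand": 20},
    {"delta_pos": [0,0,0],"yaw": 0,"hand": 20},
  ],
)

```text
clock: 3.42
eef_pos: [512.1, -314.0, 48.7]
eef_rot: [-3.139, -0.003, 1.805]
wrist_force: [-0.2, 0.1, -1.2]
finger_gap: 25.6
```

Call:
drive_tool(
  steps=[
    {"delta_pos": [0,0,0],"yaw": 0,"hand": 20},
    {"delta_pos": [0,0,0],"yaw": 0,"hand": 20},
  ],
)

```text
clock: 3.58
eef_pos: [513.4, -314.2, 51.8]
eef_rot: [-3.141, -0.001, 1.806]
wrist_force: [0.6, 0.3, -0.4]
finger_gap: 25.6
```

Call:
drive_tool(
  steps=[
    {"delta_pos": [0,0,-2],"yaw": 0,"hand": 20},
    {"delta_pos": [0,0,-2],"yaw": 0,"hand": 20},
    {"delta_pos": [0,0,-1],"yaw": 0,"hand": 20},
    {"delta_pos": [0,0,0],"yaw": 0,"hand": 20},
  ],
)

```text
clock: 3.92
eef_pos: [513.8, -315.1, 47.3]
eef_rot: [3.141, 0.001, 1.805]
wrist_force: [0.5, -0.8, 2.7]
finger_gap: 25.5
```

Call:
drive_tool(
  steps=[
    {"delta_pos": [0,0,-1.5],"yaw": 0,"hand": 20},
    {"delta_pos": [0,0,-1.5],"yaw": 0,"hand": 20},
    {"delta_pos": [0,0,-1.5],"yaw": 0,"hand": 20},
    {"delta_pos": [0,0,-1],"yaw": 0,"hand": 20},
    {"delta_pos": [0,0,0],"yaw": 0,"hand": 20},
  ],
)

```text
clock: 4.33
eef_pos: [513.6, -315.2, 41.3]
eef_rot: [3.141, 0.0, 1.805]
wrist_force: [1.2, -3.3, 2.3]
finger_gap: 25.5
```

```bash
python3 - <<'E'
from h import *
snap('side','d');crop('d','side',330,130,130,110,6)
s=manip.read_state();print(s['eef_pos'],s['wrist_force'],s['moment'],s['finger_gap'],s['clock'])
E
python3 m4.py d -0.23
```

```text
[ 513.55221865 -315.12699756   41.39264986] [ 1.31163512 -3.15744428  3.37250216] [-0.55721993 -0.25578443 -0.06095348] 25.134376901589135 4.3833
G [ 513.6 -315.1   43.4] 74 o [ 509.2 -305.5   43.2] d [-0.29   0.941  0.173] tilt deg 9.94 rms 2.63 green -36.3 24.0 mid-along rel grip 4.2
```

View pics/d_side_c330_130.png

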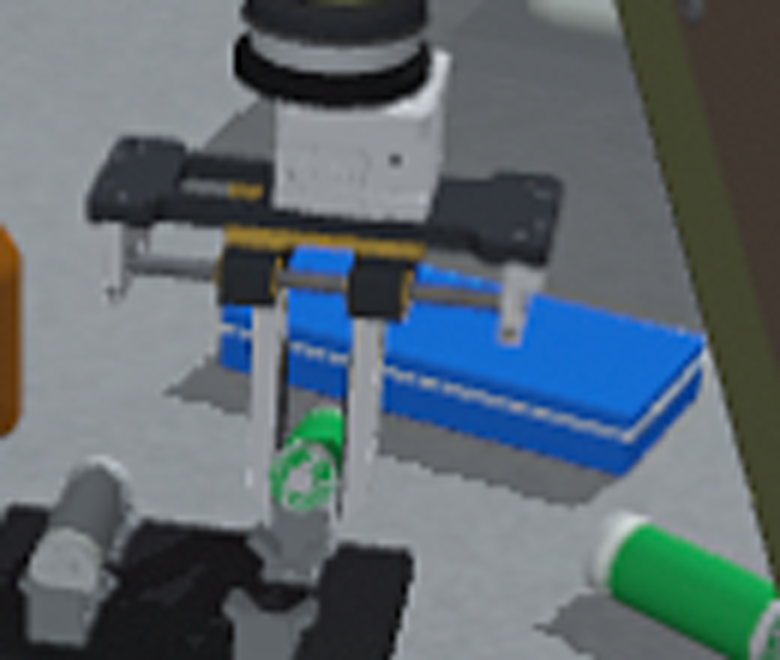

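Call:
drive_tool(
  steps=[
    {"delta_pos": [0,0,10],"yaw": 0,"hand": 20},
    {"delta_pos": [0,0,25],"yaw": 0,"hand": 20},
    {"delta_pos": [0,0,30],"yaw": 0,"hand": 20},
    {"delta_pos": [0,5,23],"yaw": 0,"hand": 20},
    {"delta_pos": [2,25,0],"yaw": -0.02,"hand": 20},
  ],
)

```text
clock: 4.8
eef_pos: [516.4, -287.5, 134.5]
eef_rot: [3.137, 0.004, 1.783]
wrist_force: [0.8, 0.3, -0.4]
finger_gap: 25.7
```

Call:
drive_tool(
  steps=[
    {"delta_pos": [2,39,0],"yaw": -0.025,"hand": 20},
    {"delta_pos": [2,39,0],"yaw": -0.025,"hand": 20},
    {"delta_pos": [2,39,0],"yaw": -0.025,"hand": 20},
    {"delta_pos": [2,39,0],"yaw": -0.025,"hand": 20},
    {"delta_pos": [2,39,0],"yaw": -0.025,"hand": 20},
  ],
)

```text
clock: 5.22
eef_pos: [524.7, -87.9, 129.7]
eef_rot: [-3.14, -0.001, 1.659]
wrist_force: [0.2, 0.1, -1.4]
finger_gap: 25.4
```

Call:
drive_tool(
  steps=[
    {"delta_pos": [2,39,0],"yaw": -0.025,"hand": 20},
    {"delta_pos": [2,39,0],"yaw": -0.025,"hand": 20},
    {"delta_pos": [2,39,0],"yaw": -0.025,"hand": 20},
    {"delta_pos": [2,39,0],"yaw": -0.025,"hand": 20},
    {"delta_pos": [2,39,0],"yaw": -0.025,"hand": 20},
  ],
)

```text
clock: 5.63
eef_pos: [534.6, 107.1, 129.7]
eef_rot: [-3.14, -0.0, 1.534]
wrist_force: [0.9, -1.0, -1.1]
finger_gap: 25.9
```

Call:
drive_tool(
  steps=[
    {"delta_pos": [3,39,0],"yaw": -0.025,"hand": 20},
    {"delta_pos": [3,39,0],"yaw": -0.025,"hand": 20},
    {"delta_pos": [2,35,0],"yaw": -0.023,"hand": 20},
    {"delta_pos": [0,15,0],"yaw": 0,"hand": 20},
    {"delta_pos": [0,0,0],"yaw": 0,"hand": 20},
  ],
)

```text
clock: 6.05
eef_pos: [542.5, 235.8, 129.3]
eef_rot: [-3.14, 0.0, 1.466]
wrist_force: [0.1, 0.8, -0.5]
finger_gap: 25.7
```

```bash
python3 - <<'E'
from h import *
snap('side','e');snap('top','e')
s=manip.read_state();print(s['eef_pos'],s['eef_rot'],s['wrist_force'],s['moment'],s['finger_gap'],s['clock'])
c=load('e','side');p=c.proj(s['eef_pos'])[0].astype(int);print(p);crop('e','side',max(0,p[0]-60),max(0,p[1]-60),130,110,6)
print(load('e','top').proj(s['eef_pos']))
E
python3 m4.py e 0.11; ls -t pics|head -3
```

```text
[543.02869726 232.60788425 129.25299414] [-3.14046913e+00  6.53384202e-04  1.46353128e+00] [ 0.54957679  1.22995281 -0.12737018] [-0.03016649 -0.07824435  0.02950957] 25.370344214252416 6.15
[232 303]
[[136.00567695 248.88091967]]
G [543.  232.6 131.3] 179 o [541.4 236.9 130.1] d [0.117 0.969 0.216] tilt deg 12.47 rms 2.03 green -33.6 20.7 mid-along rel grip -2.7
e_side_c172_243.png
e_top.png
e_side.png
```

View pics/e_side_c172_243.png

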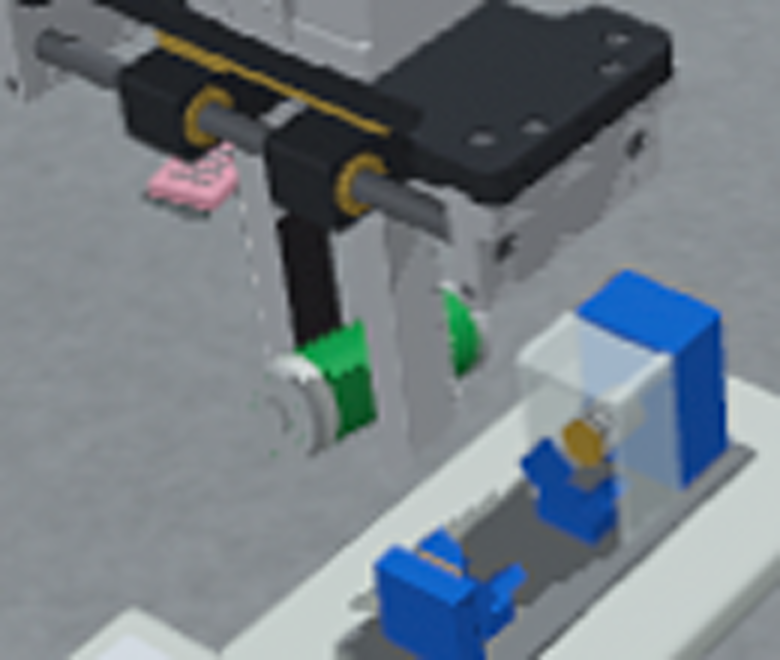

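View pics/e_top.png

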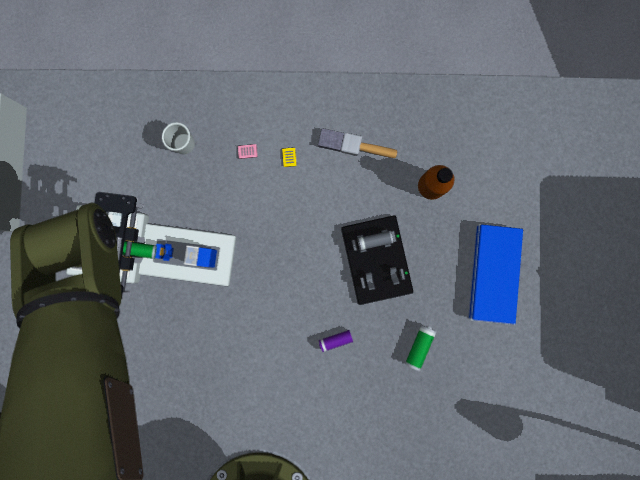

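```bash
cat > ovl.py <<'E'
from h import *
import sys
tag=sys.argv[1];G=np.array(eval(sys.argv[2]));yaw=float(sys.argv[3]);ths=eval(sys.argv[4]);bias=np.array(eval(sys.argv[5]));g=float(sys.argv[6])
c=load(tag,'side');p0=c.proj(G)[0].astype(int);u0,v0=max(0,p0[0]-45),max(0,p0[1]-40);w,h,k=95,80,8
im=cv2.imread(f'pics/{tag}_side.png')[v0:v0+h,u0:u0+w];im=cv2.resize(im,None,fx=k,fy=k,interpolation=cv2.INTER_NEAREST)
cols=[(0,0,255),(0,255,255),(255,0,255)]
for th,col in zip(ths,cols):
    th=np.radians(th);d=np.array([np.cos(yaw)*np.cos(th),np.sin(yaw)*np.cos(th),np.sin(th)]);a=np.array([-np.sin(yaw),np.cos(yaw),0]);b=np.cross(d,a)
    for t,r in((-35,13),(33,13),(35,5),(22.5,13),(-31,13)):
        q=np.array([G+d*(t-g)+r*(a*np.cos(f)+b*np.sin(f)) for f in np.linspace(0,2*np.pi,40)])
        uv=((c.proj(q)+bias-[u0,v0]+.5)*k).astype(np.int32);cv2.polylines(im,[uv.reshape(-1,1,2)],True,col,1)
cv2.imwrite(f'pics/{sys.argv[7]}.png',im)
E
python3 ovl.py e "[543,232.6,131.3]" 1.4635 "[14,18,22]" "[0,2.5]" 0 ove1
```

```text
(no output)
```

View pics/ove1.png

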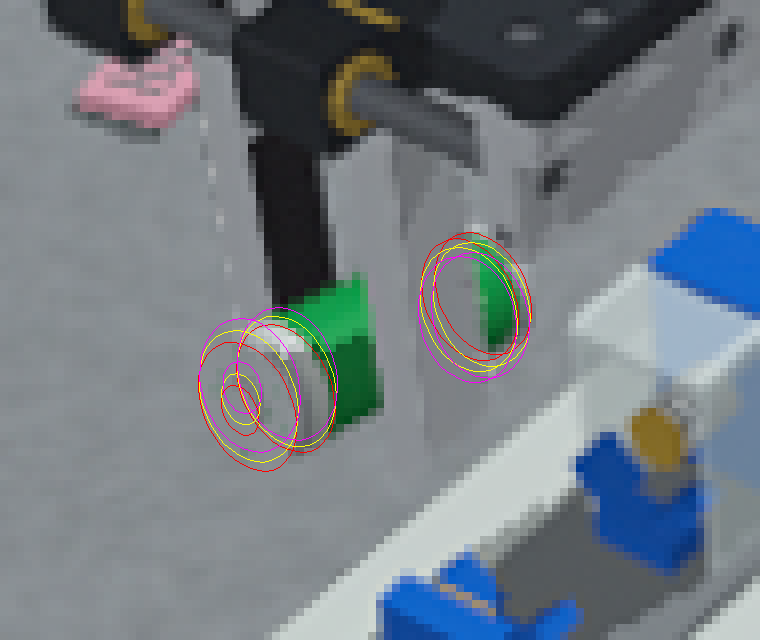

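```bash
cat > m5.py <<'E'
from h import *
import sys
tag=sys.argv[1];e=manip.read_state();G=np.array(e['eef_pos'])+[0,0,2];yaw=e['eef_rot'][2]
for n in ('side','top'):
    c=load(tag,n);P=c.cloud();f=c.f.astype(int)
    g=((f[...,1]>1.6*f[...,0])&(f[...,1]>1.4*f[...,2])&(f[...,1]>35)).astype(np.uint8)
    g=cv2.erode(g,np.ones((2,2),np.uint8)).astype(bool)&(np.linalg.norm(P-G,axis=2)<48)
    Q=P[g]
    if len(Q)<10: print(n,len(Q));continue
    h=np.array([np.cos(yaw),np.sin(yaw),0]);l=np.array([-h[1],h[0],0])
    q=Q-G
    def ax(p):
        d=np.cos(p[0])*h+np.sin(p[0])*np.array([0,0,1]);return d,p[1]*l+p[2]*np.array([0,0,1])
    def fun(p):
        d,o=ax(p);r=q-o;return np.linalg.norm(r-np.outer(r@d,d),axis=1)-13
    s=least_squares(fun,[0.25,0,0],loss='cauchy',f_scale=0.6)
    J=s.jac;cov=np.linalg.pinv(J.T@J)*np.mean(s.fun**2)
    d,o=ax(s.x);t=(q-o)@d
    print(n,len(Q),'tilt',np.degrees(s.x[0]).round(2),'+-',np.degrees(cov[0,0]**.5).round(2),'lat,z off',s.x[1:].round(2),'rms',np.sqrt(np.median(fun(s.x)**2)).round(2),'t',np.percentile(t,[2,98]).round(1))
E
python3 m5.py e
```

```text
side 129 tilt 12.41 +- 0.69 lat,z off [ 2.31 -2.29] rms 0.45 t [-26.7  22.5]
top 266 tilt 11.48 +- 1.21 lat,z off [ 0.8  -0.01] rms 1.0 t [-31.   18.3]
```

```bash
python3 - <<'E'
from h import *
G=np.array([543,232.6,131.3]);yaw=1.4635;c=load('e','side')
f=c.f.astype(int)
g=(f[...,1]>1.6*f[...,0])&(f[...,1]>1.4*f[...,2])&(f[...,1]>35)
# top edge of green per column
p0=c.proj(G)[0];pts=[]
for u in range(int(p0[0])-20,int(p0[0])+25):
    v=np.where(g[int(p0[1])-30:int(p0[1])+25,u])[0]
    if len(v): pts.append((u,v[0]+int(p0[1])-30,v[-1]+int(p0[1])-30))
print(pts)
for deg in(8,12,14,16,18,20):
    th=np.radians(deg);d=np.array([np.cos(yaw)*np.cos(th),np.sin(yaw)*np.cos(th),np.sin(th)]);a=np.array([-np.sin(yaw),np.cos(yaw),0]);b=np.cross(d,a)
    q=np.array([G+d*t+13*(a*np.cos(x)+b*np.sin(x)) for t in np.linspace(-31,23,60) for x in np.linspace(0,2*np.pi,120)])
    uv=c.proj(q);r=[]
    for u in (207+0,212,216,228,230,232,234):
        m=abs(uv[:,0]-u)<.6;r.append((u,uv[m,1].min().round(1),uv[m,1].max().round(1)) if m.any() else u)
    print(deg,r)
E
```

```text
[(221, np.int64(301), np.int64(301)), (222, np.int64(300), np.int64(301)), (223, np.int64(299), np.int64(302)), (224, np.int64(299), np.int64(303)), (225, np.int64(298), np.int64(304)), (226, np.int64(298), np.int64(306)), (227, np.int64(298), np.int64(307)), (228, np.int64(297), np.int64(315)), (229, np.int64(297), np.int64(314)), (230, np.int64(297), np.int64(314)), (231, np.int64(297), np.int64(313)), (232, np.int64(297), np.int64(313)), (233, np.int64(304), np.int64(312)), (246, np.int64(292), np.int64(294)), (247, np.int64(292), np.int64(302)), (248, np.int64(293), np.int64(304)), (249, np.int64(294), np.int64(304)), (250, np.int64(296), np.int64(303)), (251, np.int64(298), np.int64(302))]
8 [207, 212, (216, np.float64(303.0), np.float64(309.3)), (228, np.float64(295.4), np.float64(315.5)), (230, np.float64(294.2), np.float64(314.3)), (232, np.float64(293.0), np.float64(313.0)), (234, np.float64(291.8), np.float64(311.7))]
12 [207, 212, (216, np.float64(302.2), np.float64(308.9)), (228, np.float64(295.4), np.float64(314.7)), (230, np.float64(294.4), np.float64(313.6)), (232, np.
[... 336 characters left out ...]
16, np.float64(301.9), np.float64(308.5)), (228, np.float64(295.4), np.float64(314.0)), (230, np.float64(294.5), np.float64(313.1)), (232, np.float64(293.7), np.float64(312.2)), (234, np.float64(292.8), np.float64(311.3))]
18 [207, 212, (216, np.float64(301.4), np.float64(308.1)), (228, np.float64(295.4), np.float64(313.6)), (230, np.float64(294.6), np.float64(312.8)), (232, np.float64(293.8), np.float64(312.0)), (234, np.float64(293.1), np.float64(311.2))]
20 [207, 212, (216, np.float64(301.2), np.float64(308.1)), (228, np.float64(295.3), np.float64(313.3)), (230, np.float64(294.7), np.float64(312.6)), (232, np.float64(294.0), np.float64(311.8)), (234, np.float64(293.3), np.float64(311.1))]
```

Call:
drive_tool(
  steps=[
    {"delta_pos": [-2,-38,0],"yaw": 0.023,"hand": 20},
    {"delta_pos": [-2,-39,0],"yaw": 0.025,"hand": 20},
    {"delta_pos": [-2,-39,0],"yaw": 0.025,"hand": 20},
    {"delta_pos": [-2,-39,0],"yaw": 0.025,"hand": 20},
    {"delta_pos": [-2,-39,0],"yaw": 0.025,"hand": 20},
  ],
)

```text
clock: 6.57
eef_pos: [532.5, 35.7, 129.7]
eef_rot: [-3.141, 0.0, 1.585]
wrist_force: [1.1, 0.3, -1.2]
finger_gap: 25.5
```

Call:
drive_tool(
  steps=[
    {"delta_pos": [-2,-39,0],"yaw": 0.025,"hand": 20},
    {"delta_pos": [-2,-39,0],"yaw": 0.025,"hand": 20},
    {"delta_pos": [-2,-39,0],"yaw": 0.025,"hand": 20},
    {"delta_pos": [-2,-39,0],"yaw": 0.025,"hand": 20},
    {"delta_pos": [-2,-39,0],"yaw": 0.025,"hand": 20},
  ],
)

```text
clock: 6.98
eef_pos: [521.9, -159.3, 129.8]
eef_rot: [-3.141, -0.0, 1.71]
wrist_force: [0.7, 0.5, -1.4]
finger_gap: 25.4
```

Call:
drive_tool(
  steps=[
    {"delta_pos": [-2,-39,0],"yaw": 0.025,"hand": 20},
    {"delta_pos": [-3,-39,0],"yaw": 0.025,"hand": 20},
    {"delta_pos": [-3,-39,0],"yaw": 0.025,"hand": 20},
    {"delta_pos": [-2,-39,0],"yaw": 0.02,"hand": 20},
    {"delta_pos": [0,-3,-10],"yaw": 0,"hand": 20},
  ],
)

```text
clock: 7.4
eef_pos: [511.5, -322.2, 121.1]
eef_rot: [3.14, 0.003, 1.801]
wrist_force: [-0.5, -0.1, -0.6]
finger_gap: 25.7
```

Call:
drive_tool(
  steps=[
    {"delta_pos": [0,0,-30],"yaw": 0,"hand": 20},
    {"delta_pos": [0,0,-30],"yaw": 0,"hand": 20},
    {"delta_pos": [0,0,-10],"yaw": 0,"hand": 20},
    {"delta_pos": [0,0,0],"yaw": 0,"hand": 20},
    {"delta_pos": [0,0,0],"yaw": 0,"hand": 20},
  ],
)

```text
clock: 7.82
eef_pos: [513.3, -315.5, 50.4]
eef_rot: [3.142, 0.0, 1.805]
wrist_force: [0.6, 0.7, 0.5]
finger_gap: 25.6
```

Call:
drive_tool(
  steps=[
    {"delta_pos": [0,0,-3],"yaw": 0,"hand": 20},
    {"delta_pos": [0,0,-3],"yaw": 0,"hand": 20},
    {"delta_pos": [0,0,-1],"yaw": 0,"hand": 20},
    {"delta_pos": [0,0,0],"yaw": 0,"hand": 20},
  ],
)

```text
clock: 8.15
eef_pos: [513.7, -315.1, 42.8]
eef_rot: [3.141, 0.0, 1.805]
wrist_force: [-1.2, -0.1, -0.8]
finger_gap: 25.5
```

Call:
drive_tool(
  steps=[
    {"delta_pos": [0,0,-1],"yaw": 0,"hand": 20},
    {"delta_pos": [0,0,-1],"yaw": 0,"hand": 20},
    {"delta_pos": [0,0,0],"yaw": 0,"hand": 20},
  ],
)

```text
clock: 8.4
eef_pos: [513.8, -315.3, 40.8]
eef_rot: [3.141, 0.001, 1.805]
wrist_force: [-0.2, 0.1, 2.5]
finger_gap: 25.8
```

Call:
drive_tool(
  steps=[
    {"delta_pos": [0,0,-1],"yaw": 0,"hand": 20},
    {"delta_pos": [0,0,-1],"yaw": 0,"hand": 20},
    {"delta_pos": [0,0,0],"yaw": 0,"hand": 20},
    {"delta_pos": [0,0,0],"yaw": 0,"hand": 20},
  ],
)

```text
clock: 8.73
eef_pos: [513.7, -315.3, 38.6]
eef_rot: [3.141, 0.001, 1.805]
wrist_force: [2.1, -2.6, 1.8]
finger_gap: 25.3
```

Call:
drive_tool(
  steps=[
    {"delta_pos": [0,0,-0.7],"yaw": 0,"hand": 20},
    {"delta_pos": [0,0,0],"yaw": 0,"hand": 20},
    {"delta_pos": [0,0,10],"yaw": 0,"hand": 20},
    {"delta_pos": [0,0,25],"yaw": 0,"hand": 20},
    {"delta_pos": [0,0,30],"yaw": 0,"hand": 20},
  ],
)

```text
clock: 9.15
eef_pos: [512.3, -314.0, 101.9]
eef_rot: [-3.138, -0.004, 1.805]
wrist_force: [0.6, -0.4, -0.2]
finger_gap: 25.5
```

Call:
drive_tool(
  steps=[
    {"delta_pos": [0,5,26],"yaw": 0,"hand": 20},
    {"delta_pos": [2,25,0],"yaw": -0.02,"hand": 20},
    {"delta_pos": [2,39,0],"yaw": -0.025,"hand": 20},
    {"delta_pos": [2,39,0],"yaw": -0.025,"hand": 20},
    {"delta_pos": [2,39,0],"yaw": -0.025,"hand": 20},
  ],
)

```text
clock: 9.57
eef_pos: [520.7, -166.3, 128.9]
eef_rot: [-3.141, -0.001, 1.708]
wrist_force: [0.0, -0.1, -0.4]
finger_gap: 25.9
```

Call:
drive_tool(
  steps=[
    {"delta_pos": [2,39,0],"yaw": -0.025,"hand": 20},
    {"delta_pos": [2,39,0],"yaw": -0.025,"hand": 20},
    {"delta_pos": [2,39,0],"yaw": -0.025,"hand": 20},
    {"delta_pos": [2,39,0],"yaw": -0.025,"hand": 20},
    {"delta_pos": [2,39,0],"yaw": -0.025,"hand": 20},
  ],
)

```text
clock: 9.98
eef_pos: [530.7, 29.0, 129.0]
eef_rot: [-3.14, -0.0, 1.584]
wrist_force: [0.0, 0.1, -0.6]
finger_gap: 25.5
```

Call:
drive_tool(
  steps=[
    {"delta_pos": [2,39,0],"yaw": -0.025,"hand": 20},
    {"delta_pos": [2,39,0],"yaw": -0.025,"hand": 20},
    {"delta_pos": [3,39,0],"yaw": -0.025,"hand": 20},
    {"delta_pos": [3,39,0],"yaw": -0.025,"hand": 20},
    {"delta_pos": [2,36,0],"yaw": -0.024,"hand": 20},
  ],
)

```text
clock: 10.4
eef_pos: [542.7, 221.2, 129.0]
eef_rot: [-3.14, 0.0, 1.461]
wrist_force: [0.4, -0.1, -0.5]
finger_gap: 26.0
```

Call:
drive_tool(
  steps=[
    {"delta_pos": [0,14,0],"yaw": 0,"hand": 20},
    {"delta_pos": [0,0,0],"yaw": 0,"hand": 20},
    {"delta_pos": [0,0,0],"yaw": 0,"hand": 20},
  ],
)

```text
clock: 10.65
eef_pos: [543.0, 232.9, 128.6]
eef_rot: [-3.14, 0.001, 1.463]
wrist_force: [0.6, 0.3, -1.0]
finger_gap: 25.6
```

```bash
python3 - <<'E'
from h import *
snap('side','f');snap('top','f')
s=manip.read_state();print(s['eef_pos'],s['eef_rot'],s['wrist_force'],s['moment'],s['finger_gap'],s['clock'])
E
python3 m5.py f
python3 ovl.py f "list(manip.read_state()['eef_pos']+np.array([0,0,2]))" 1.4635 "[12,18]" "[0,2.5]" 0 ovf1
```

```text
[543.41452168 231.62469621 128.72992797] [-3.14093548e+00  4.46510881e-04  1.46054064e+00] [ 0.1141533  -0.02464302 -0.59972018] [-0.0302558  -0.0805814  -0.04108759] 25.70905026769937 10.75
side 103 tilt 19.28 +- 0.89 lat,z off [ 1.95 -1.79] rms 0.57 t [-28.6  21.1]
top 280 tilt 18.14 +- 1.06 lat,z off [0.87 0.42] rms 1.0 t [-32.   18.1]
```

View pics/ovf1.png

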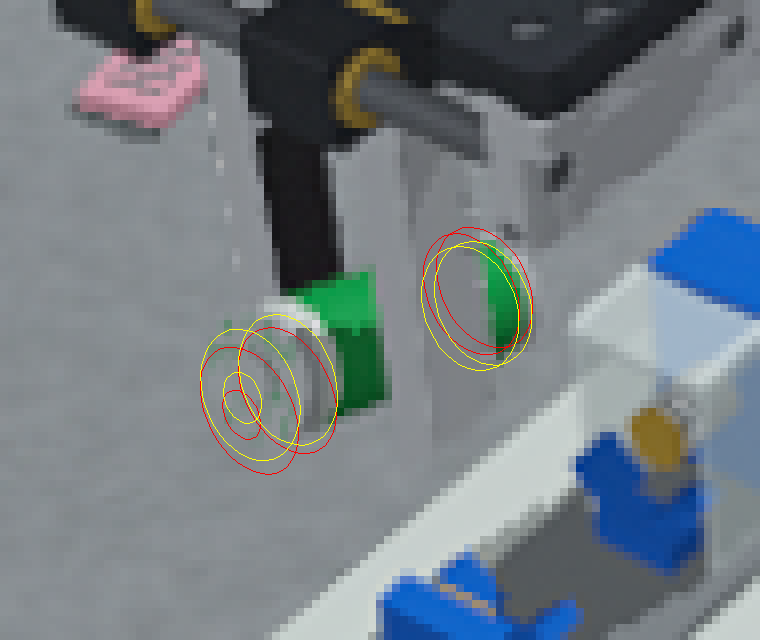

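Call:
drive_tool(
  steps=[
    {"delta_pos": [-1.4,-26,0],"yaw": 0,"hand": 20},
    {"delta_pos": [0,0,-20],"yaw": 0,"hand": 20},
    {"delta_pos": [0,0,-20],"yaw": 0,"hand": 20},
    {"delta_pos": [0,0,-15],"yaw": 0,"hand": 20},
    {"delta_pos": [0,0,-5],"yaw": 0,"hand": 20},
  ],
)

```text
clock: 11.17
eef_pos: [541.3, 205.0, 66.7]
eef_rot: [-3.139, 0.001, 1.459]
wrist_force: [0.4, -0.6, -0.3]
finger_gap: 25.7
```

Call:
drive_tool(
  steps=[
    {"delta_pos": [0,0,0],"yaw": 0,"hand": 20},
    {"delta_pos": [0,0,0],"yaw": 0,"hand": 20},
    {"delta_pos": [0,0,0],"yaw": 0,"hand": 20},
  ],
)

```text
clock: 11.42
eef_pos: [542.7, 206.8, 69.9]
eef_rot: [3.14, -0.001, 1.461]
wrist_force: [0.6, 0.4, -1.0]
finger_gap: 25.5
```

```bash
python3 - <<'E'
from h import *
snap('side','g');crop('g','side',180,250,150,110,5)
s=manip.read_state();print(s['eef_pos'],s['eef_rot'],s['wrist_force'],s['moment'],s['finger_gap'],s['clock'])
E
```

```text
[542.66566363 206.89250372  69.92952692] [ 3.14003158e+00 -7.44398557e-04  1.46103044e+00] [ 0.30989891 -0.10712436 -0.05574778] [-0.10230721 -0.09842632  0.00286084] 25.341993070415317 11.4667
```

View pics/g_side_c180_250.png

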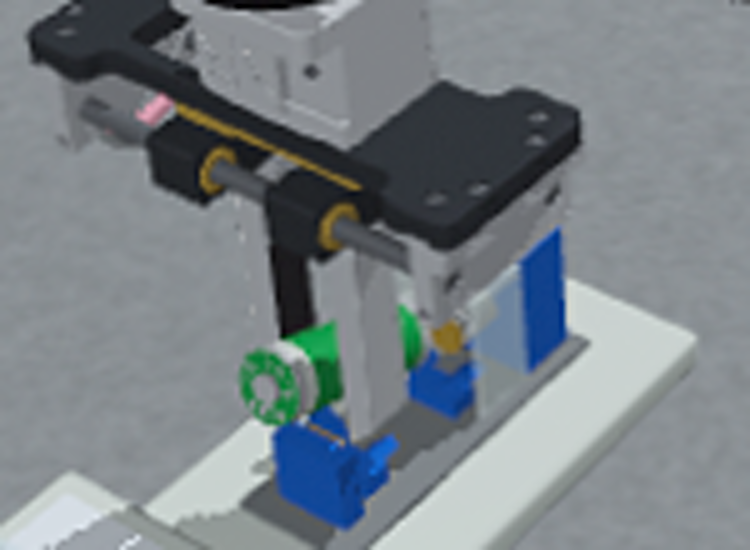

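Call:
drive_tool(
  steps=[
    {"delta_pos": [-0.8,0,-4.6],"yaw": 0,"hand": 20},
    {"delta_pos": [-0.5,-4.7,-1.6],"yaw": 0,"hand": 20},
    {"delta_pos": [-0.5,-4.7,-1.6],"yaw": 0,"hand": 20},
    {"delta_pos": [-0.4,-3.5,-1.2],"yaw": 0,"hand": 20},
    {"delta_pos": [0,0,0],"yaw": 0,"hand": 20},
  ],
)

```text
clock: 11.88
eef_pos: [539.7, 193.2, 59.4]
eef_rot: [-3.141, 0.0, 1.461]
wrist_force: [-0.2, 0.2, -1.2]
finger_gap: 25.7
```

Call:
drive_tool(
  steps=[
    {"delta_pos": [0,0,0],"yaw": 0,"hand": 20},
    {"delta_pos": [-0.1,-0.9,-0.3],"yaw": 0,"hand": 20},
    {"delta_pos": [0,0,0],"yaw": 0,"hand": 20},
  ],
)

```text
clock: 12.13
eef_pos: [539.8, 193.2, 59.5]
eef_rot: [3.141, -0.0, 1.461]
wrist_force: [-0.4, 0.0, -0.8]
finger_gap: 25.9
```

Call:
drive_tool(
  steps=[
    {"delta_pos": [0.3,-0.9,0.7],"yaw": 0,"hand": 20},
    {"delta_pos": [-0.1,-0.9,-0.3],"yaw": 0,"hand": 20},
    {"delta_pos": [-0.1,-0.9,-0.3],"yaw": 0,"hand": 20},
    {"delta_pos": [0,0,0],"yaw": 0,"hand": 20},
  ],
)

```text
clock: 12.47
eef_pos: [539.9, 190.3, 59.5]
eef_rot: [-3.142, 0.0, 1.461]
wrist_force: [-0.5, -0.5, -1.1]
finger_gap: 25.9
```

Call:
drive_tool(
  steps=[
    {"delta_pos": [-0.1,-0.9,-0.3],"yaw": 0,"hand": 20},
    {"delta_pos": [0,0,0],"yaw": 0,"hand": 20},
  ],
)

```text
clock: 12.63
eef_pos: [539.8, 189.4, 59.2]
eef_rot: [-3.142, 0.0, 1.461]
wrist_force: [-0.8, 0.0, -1.5]
finger_gap: 25.5
```

Call:
drive_tool(
  steps=[
    {"delta_pos": [-0.1,-0.9,-0.3],"yaw": 0,"hand": 20},
    {"delta_pos": [0,0,0],"yaw": 0,"hand": 20},
  ],
)

```text
clock: 12.8
eef_pos: [539.7, 188.5, 58.9]
eef_rot: [-3.141, 0.0, 1.461]
wrist_force: [-0.2, 0.8, 0.0]
finger_gap: 25.4
```

Call:
drive_tool(
  steps=[
    {"delta_pos": [-0.1,-0.9,-0.3],"yaw": 0,"hand": 20},
    {"delta_pos": [0,0,0],"yaw": 0,"hand": 20},
  ],
)

```text
clock: 12.97
eef_pos: [539.6, 187.7, 58.6]
eef_rot: [3.142, -0.0, 1.461]
wrist_force: [0.3, 1.1, 0.0]
finger_gap: 25.3
```

Call:
drive_tool(
  steps=[
    {"delta_pos": [-0.1,-0.9,-0.3],"yaw": 0,"hand": 20},
    {"delta_pos": [0,0,0],"yaw": 0,"hand": 20},
  ],
)

```text
clock: 13.13
eef_pos: [539.6, 186.9, 58.4]
eef_rot: [3.141, -0.0, 1.461]
wrist_force: [0.2, 0.9, 0.5]
finger_gap: 25.5
```

Call:
drive_tool(
  steps=[
    {"delta_pos": [-0.1,-0.9,-0.3],"yaw": 0,"hand": 20},
    {"delta_pos": [0,0,0],"yaw": 0,"hand": 20},
  ],
)

```text
clock: 13.3
eef_pos: [539.5, 186.0, 58.1]
eef_rot: [3.141, -0.0, 1.461]
wrist_force: [0.4, 2.7, 0.4]
finger_gap: 25.5
```

Call:
drive_tool(
  steps=[
    {"delta_pos": [-0.1,-0.9,-0.3],"yaw": 0,"hand": 20},
    {"delta_pos": [0,0,0],"yaw": 0,"hand": 20},
  ],
)

```text
clock: 13.47
eef_pos: [539.4, 185.0, 57.8]
eef_rot: [3.141, -0.0, 1.461]
wrist_force: [0.3, 2.0, 0.7]
finger_gap: 25.4
```

```bash
python3 - <<'E'
from h import *
snap('side','i');crop('i','side',180,250,150,110,5)
s=manip.read_state();print(s['eef_pos'],s['wrist_force'],s['moment'],s['finger_gap'],s['clock'])
E
python3 m5.py i 2>&1 | head -1
```

```text
[539.40585872 185.08008255  57.85120503] [0.55938653 3.07392314 0.92748112] [ 0.36004338 -0.17475154 -0.00635414] 25.14084114250286 13.5167
side 71 tilt 19.76 +- 1.9 lat,z off [ 1.32 -1.4 ] rms 0.7 t [-30.2  18.7]
```

View pics/i_side_c180_250.png

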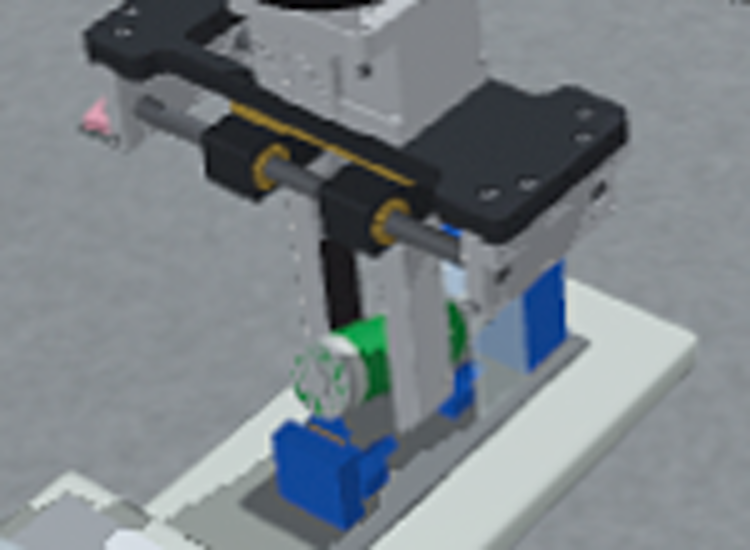

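Call:
drive_tool(
  steps=[
    {"delta_pos": [-0.1,-0.9,-0.3],"yaw": 0,"hand": 20},
    {"delta_pos": [0,0,0],"yaw": 0,"hand": 20},
  ],
)

```text
clock: 13.68
eef_pos: [539.3, 184.1, 57.5]
eef_rot: [3.141, -0.0, 1.461]
wrist_force: [1.3, 3.0, 0.4]
finger_gap: 25.4
```

Call:
drive_tool(
  steps=[
    {"delta_pos": [-0.1,-0.9,-0.3],"yaw": 0,"hand": 20},
    {"delta_pos": [0,0,0],"yaw": 0,"hand": 20},
  ],
)

```text
clock: 13.85
eef_pos: [539.1, 183.2, 57.2]
eef_rot: [3.141, -0.0, 1.461]
wrist_force: [0.3, 3.8, 1.4]
finger_gap: 25.6
```

Call:
drive_tool(
  steps=[
    {"delta_pos": [-0.1,-0.9,-0.3],"yaw": 0,"hand": 20},
    {"delta_pos": [0,0,0],"yaw": 0,"hand": 20},
  ],
)

```text
clock: 14.02
eef_pos: [539.1, 182.3, 56.9]
eef_rot: [3.141, -0.0, 1.461]
wrist_force: [0.8, 4.3, 2.1]
finger_gap: 25.7
```

Call:
drive_tool(
  steps=[
    {"delta_pos": [-0.1,-0.9,-0.3],"yaw": 0,"hand": 20},
    {"delta_pos": [0,0,0],"yaw": 0,"hand": 20},
  ],
)

```text
clock: 14.18
eef_pos: [539.0, 181.4, 56.6]
eef_rot: [3.141, -0.0, 1.461]
wrist_force: [0.9, 4.3, 1.5]
finger_gap: 25.4
```

Call:
drive_tool(
  steps=[
    {"delta_pos": [0,0,0],"yaw": 0,"hand": 20},
  ],
)

```text
clock: 14.27
eef_pos: [539.0, 181.5, 56.6]
eef_rot: [3.141, -0.0, 1.461]
wrist_force: [0.7, 4.4, 1.6]
finger_gap: 25.6
```

Call:
drive_tool(
  steps=[
    {"delta_pos": [-0.1,-0.9,-0.3],"yaw": 0,"hand": 20},
    {"delta_pos": [-0.1,-0.9,-0.3],"yaw": 0,"hand": 20},
    {"delta_pos": [0,0,0],"yaw": 0,"hand": 20},
  ],
)

```text
clock: 14.52
eef_pos: [538.8, 179.6, 56.0]
eef_rot: [3.141, -0.0, 1.461]
wrist_force: [0.6, 6.3, 3.2]
finger_gap: 25.5
```

Call:
drive_tool(
  steps=[
    {"delta_pos": [0,0,0],"yaw": 0,"hand": 20},
  ],
)

```text
clock: 14.6
eef_pos: [538.8, 179.7, 56.0]
eef_rot: [3.141, -0.0, 1.461]
wrist_force: [0.9, 4.8, 3.3]
finger_gap: 25.7
```

Call:
drive_tool(
  steps=[
    {"delta_pos": [-0.1,-0.9,-0.3],"yaw": 0,"hand": 20},
    {"delta_pos": [0,0,0],"yaw": 0,"hand": 20},
  ],
)

```text
clock: 14.77
eef_pos: [538.7, 178.8, 55.7]
eef_rot: [3.141, -0.0, 1.461]
wrist_force: [1.6, 5.3, 2.8]
finger_gap: 25.4
```

Call:
drive_tool(
  steps=[
    {"delta_pos": [0,0,0],"yaw": 0,"hand": 20},
  ],
)

```text
clock: 14.85
eef_pos: [538.7, 178.8, 55.7]
eef_rot: [3.141, -0.0, 1.461]
wrist_force: [0.7, 4.9, 2.1]
finger_gap: 25.5
```

```bash
python3 - <<'E'
from h import *
snap('side','j');crop('j','side',180,250,150,110,5)
s=manip.read_state();print(s['eef_pos'],s['wrist_force'],s['moment'],s['finger_gap'],s['clock'])
E
python3 m5.py j 2>&1 | head -1
```

```text
[538.70400693 178.84447048  55.75434969] [0.93722385 6.05446553 2.69647377] [ 0.81479609 -0.16832148 -0.0130777 ] 25.463892880370526 14.9
side 88 tilt 21.76 +- 4.73 lat,z off [ 1.7  -1.75] rms 0.8 t [-20.9  33.5]
```

View pics/j_side_c180_250.png

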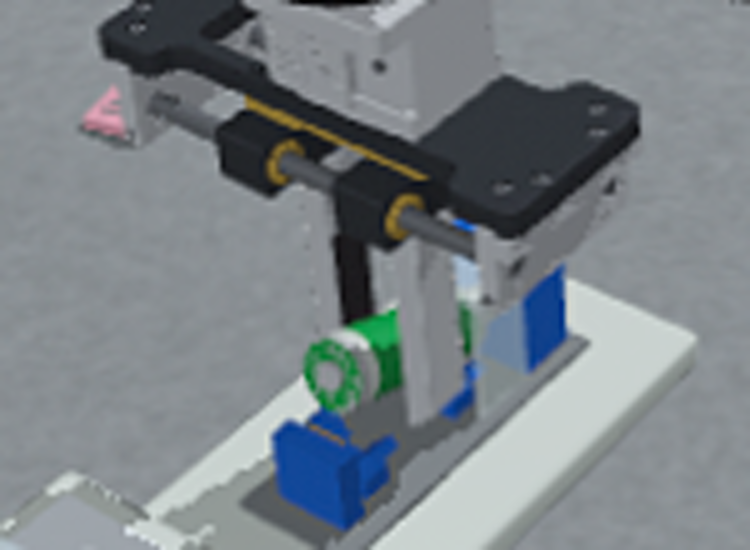

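Call:
drive_tool(
  steps=[
    {"delta_pos": [0,-0.5,0],"yaw": 0,"hand": 20},
    {"delta_pos": [0,0,-0.7],"yaw": 0,"hand": 20},
    {"delta_pos": [0,0,-0.7],"yaw": 0,"hand": 20},
    {"delta_pos": [0,0,0],"yaw": 0,"hand": 20},
  ],
  squeeze=11,
)

```text
clock: 15.23
eef_pos: [538.6, 178.4, 54.1]
eef_rot: [-3.141, -0.0, 1.461]
wrist_force: [1.0, 4.4, 0.8]
finger_gap: 25.3
```

Call:
drive_tool(
  steps=[
    {"delta_pos": [0,0,-0.7],"yaw": 0,"hand": 20},
    {"delta_pos": [0,0,-0.7],"yaw": 0,"hand": 20},
    {"delta_pos": [0,0,0],"yaw": 0,"hand": 20},
  ],
)

```text
clock: 15.48
eef_pos: [538.6, 178.3, 52.7]
eef_rot: [-3.141, -0.0, 1.461]
wrist_force: [0.3, 5.0, 1.0]
finger_gap: 25.4
```

```bash
python3 - <<'E'
from h import *
snap('side','k');snap('top','k');crop('k','side',200,275,100,75,7)
s=manip.read_state();print(s['eef_pos'],s['wrist_force'],s['moment'],s['finger_gap'],s['clock'])
E
python3 m5.py k 2>&1
python3 ovl.py k "list(manip.read_state()['eef_pos']+np.array([0,0,2]))" 1.4616 "[12,18]" "[0,2.5]" 1 ovk1
```

```text
[538.59573093 178.33336332  52.77534803] [0.25714167 4.98563657 1.6564868 ] [ 0.85430999 -0.18697985  0.01000946] 25.50967080127965 15.5833
side 83 tilt 15.06 +- 2.32 lat,z off [ 1.6  -1.51] rms 0.61 t [ 2.5 22. ]
top 93 tilt 9.44 +- 3.36 lat,z off [-0.08  0.2 ] rms 1.02 t [-18.5   7.3]
```

View pics/ovk1.png

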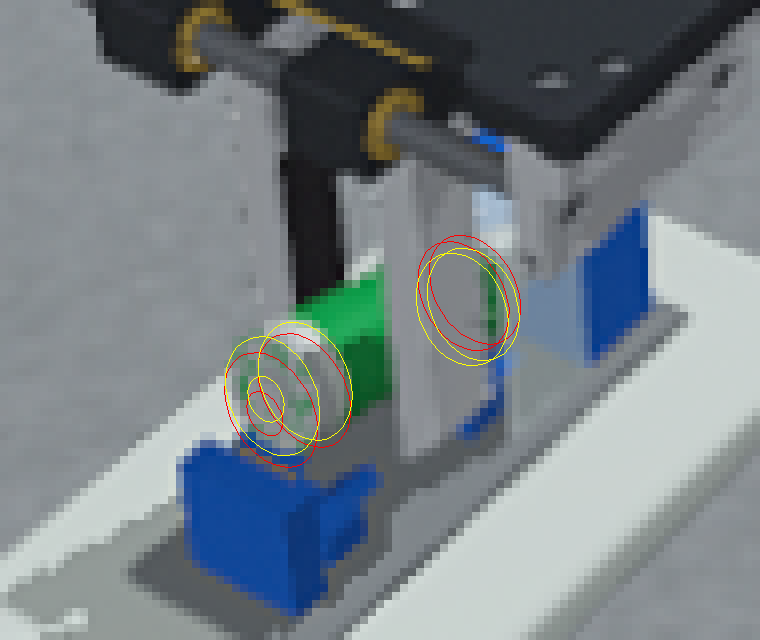

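View pics/k_side_c200_275.png

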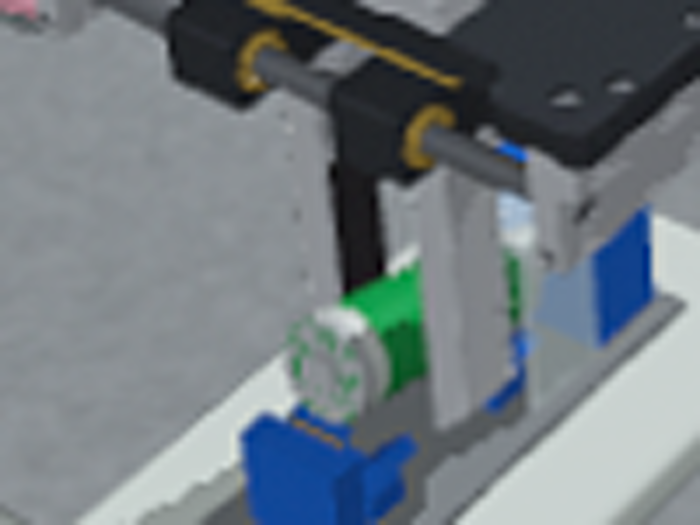

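Call:
drive_tool(
  steps=[
    {"delta_pos": [0,0,-0.7],"yaw": 0,"hand": 20},
    {"delta_pos": [0,0,-0.7],"yaw": 0,"hand": 20},
    {"delta_pos": [0,0,0],"yaw": 0,"hand": 20},
  ],
)

```text
clock: 15.83
eef_pos: [538.5, 178.3, 51.3]
eef_rot: [-3.141, -0.0, 1.461]
wrist_force: [0.9, 5.3, 0.6]
finger_gap: 25.7
```

Call:
drive_tool(
  steps=[
    {"delta_pos": [0,0,-0.7],"yaw": 0,"hand": 20},
    {"delta_pos": [0,0,-0.7],"yaw": 0,"hand": 20},
    {"delta_pos": [0,0,0],"yaw": 0,"hand": 20},
  ],
)

```text
clock: 16.08
eef_pos: [538.5, 178.3, 49.8]
eef_rot: [-3.141, 0.0, 1.461]
wrist_force: [-0.1, 5.6, 0.8]
finger_gap: 25.5
```

Call:
drive_tool(
  steps=[
    {"delta_pos": [0,0,-0.7],"yaw": 0,"hand": 20},
    {"delta_pos": [0,0,0],"yaw": 0,"hand": 20},
  ],
)

```text
clock: 16.25
eef_pos: [538.5, 178.2, 49.1]
eef_rot: [-3.141, 0.0, 1.461]
wrist_force: [0.1, 4.4, 0.9]
finger_gap: 25.6
```

```bash
python3 - <<'E'
from h import *
snap('side','l');crop('l','side',200,275,100,75,7)
s=manip.read_state();print(s['eef_pos'],s['wrist_force'],s['finger_gap'],s['clock'])
E
python3 m5.py l 2>&1|head -1
```

```text
[538.53012626 178.27010323  49.2062594 ] [0.89043799 4.78696964 0.5832849 ] 25.655754310131748 16.3
side 107 tilt 10.56 +- 2.85 lat,z off [ 1.47 -1.9 ] rms 0.67 t [ 0.2 35.2]
```

View pics/l_side_c200_275.png

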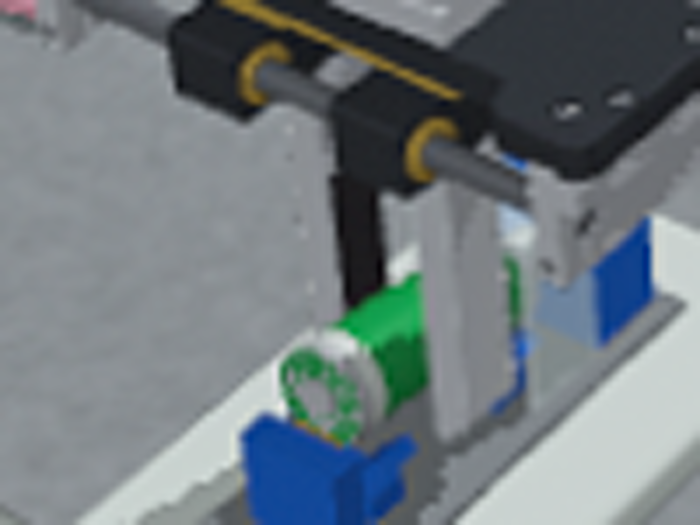

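Call:
drive_tool(
  steps=[
    {"delta_pos": [0,0,-0.7],"yaw": 0,"hand": 20},
    {"delta_pos": [0,0,-0.7],"yaw": 0,"hand": 20},
    {"delta_pos": [0,0,0],"yaw": 0,"hand": 20},
  ],
)

```text
clock: 16.55
eef_pos: [538.5, 178.2, 47.8]
eef_rot: [-3.141, 0.0, 1.461]
wrist_force: [0.2, 3.4, -0.2]
finger_gap: 25.2
```

Call:
drive_tool(
  steps=[
    {"delta_pos": [0,0,-0.7],"yaw": 0,"hand": 20},
    {"delta_pos": [0,0,-0.7],"yaw": 0,"hand": 20},
    {"delta_pos": [0,0,0],"yaw": 0,"hand": 20},
  ],
)

```text
clock: 16.8
eef_pos: [538.6, 178.2, 46.4]
eef_rot: [-3.141, 0.0, 1.461]
wrist_force: [1.0, 5.1, 0.8]
finger_gap: 25.4
```

Call:
drive_tool(
  steps=[
    {"delta_pos": [0,0,-0.7],"yaw": 0,"hand": 20},
    {"delta_pos": [0,0,0],"yaw": 0,"hand": 20},
  ],
)

```text
clock: 16.97
eef_pos: [538.6, 178.2, 45.8]
eef_rot: [-3.142, 0.0, 1.461]
wrist_force: [0.8, 4.1, 1.7]
finger_gap: 26.0
```

Call:
drive_tool(
  steps=[
    {"delta_pos": [0,0,-0.7],"yaw": 0,"hand": 20},
    {"delta_pos": [0,0,0],"yaw": 0,"hand": 20},
  ],
)

```text
clock: 17.13
eef_pos: [538.8, 178.3, 45.4]
eef_rot: [3.141, -0.0, 1.461]
wrist_force: [0.0, 4.9, 3.4]
finger_gap: 25.6
```

```bash
python3 - <<'E'
from h import *
snap('side','n');crop('n','side',200,275,100,75,7)
s=manip.read_state();print(s['eef_pos'],s['wrist_force'],s['finger_gap'],s['clock'])
E
python3 m5.py n 2>&1|head -1
```

```text
[538.77265099 178.2695814   45.39795816] [0.01673285 4.69267811 4.16990559] 25.66396966305256 17.1833
side 117 tilt 12.03 +- 1.94 lat,z off [ 1.13 -2.12] rms 0.6 t [ 1.6 25.1]
```

View pics/n_side_c200_275.png

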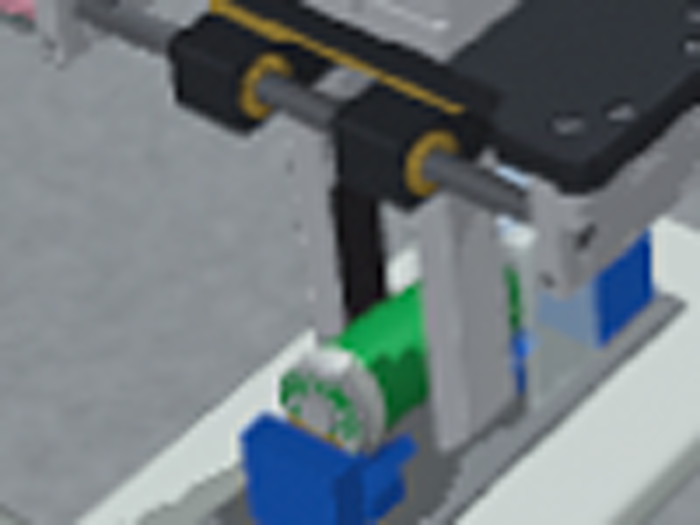

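```bash
python3 ovl.py n "list(manip.read_state()['eef_pos']+np.array([0,0,2]))" 1.4616 "[3,12]" "[0,2.5]" 1.5 ovn1
```

```text
(no output)
```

View pics/ovn1.png

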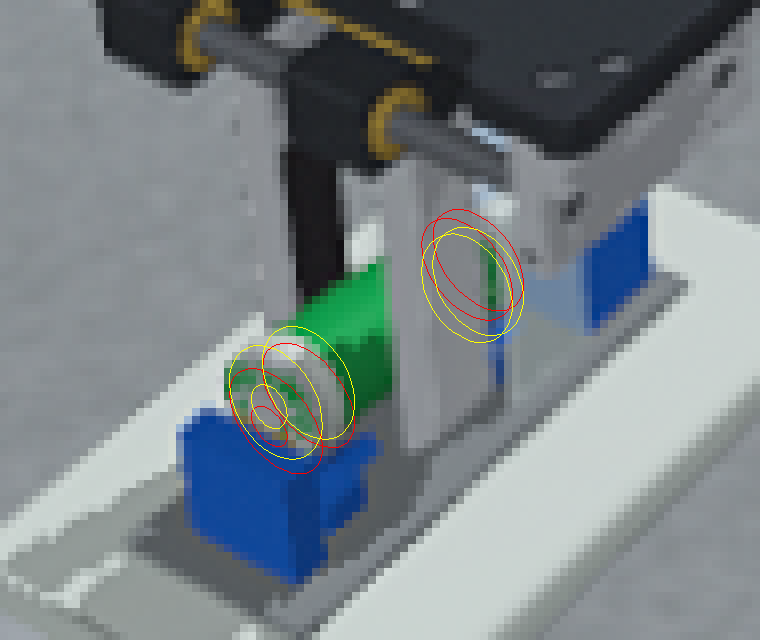

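```bash
cat > edge.py <<'E'
from h import *
import sys
def edges(tag,G):
    c=load(tag,'side');f=c.f.astype(float)
    gr=f[...,1]-np.maximum(f[...,0],f[...,2])*1.0
    m=(f[...,1]>1.6*f[...,0])&(f[...,1]>1.4*f[...,2])&(f[...,1]>35)
    p=c.proj(G)[0].astype(int);r=[]
    for u in range(p[0]-25,p[0]+25):
        v=np.where(m[p[1]-25:p[1]+30,u])[0]
        r.append((u,v[0]+p[1]-25,v[-1]+p[1]-25) if len(v)>3 else None)
    return c,[x for x in r if x]
if __name__=='__main__':
    tag=sys.argv[1];G=np.array(eval(sys.argv[2]));yaw=1.4616
    c,r=edges(tag,G);print(r)
    for deg in eval(sys.argv[3]):
        th=np.radians(deg);d=np.array([np.cos(yaw)*np.cos(th),np.sin(yaw)*np.cos(th),np.sin(th)]);a=np.array([-np.sin(yaw),np.cos(yaw),0]);b=np.cross(d,a)
        q=np.array([G+d*t+13*(a*np.cos(x)+b*np.sin(x)) for t in np.linspace(-32,22,80) for x in np.linspace(0,2*np.pi,160)])
        uv=c.proj(q);o=[]
        for u,_,_ in r[::2]:
            m=abs(uv[:,0]-u)<.6
            if m.any(): o.append((u,float(uv[m,1].min().round(1)),float(uv[m,1].max().round(1))))
        print(deg,o)
E
python3 edge.py f "[543.0,232.2,130.7]" "[18.5]"|tr -d 'np.int64'; echo; python3 edge.py n "[538.8,178.3,47.4]" "[0,4,8,12]"|sed 's/np.int64//g'
```

```text
[(22, (297), (300)), (227, (297), (302)), (228, (29), (303)), (229, (29), (313)), (230, (297), (312)), (231, (29), (312)), (232, (29), (312)), (233, (29), (311)), (23, (305), (311)), (28, (292), (302)), (29, (29), (305)), (250, (295), (30)), (251, (29), (303))]
185 [(22, 293, 31), (228, 295, 3138), (230, 298, 3130), (232, 291, 3122), (23, 293, 311), (29, 2920, 305), (251, 29, 3039)]

[(248, (323), (332)), (249, (322), (335)), (250, (320), (336)), (251, (320), (325)), (252, (319), (327)), (253, (318), (328)), (254, (318), (330)), (255, (317), (335)), (256, (317), (334)), (257, (317), (333)), (258, (316), (333)), (259, (316), (332)), (260, (322), (331)), (273, (314), (321))]
0 [(248, 321.3, 334.6), (250, 319.6, 335.9), (252, 318.0, 336.6), (254, 316.2, 336.6), (256, 314.5, 335.4), (258, 312.8, 333.6), (260, 311.1, 331.8)]
4 [(248, 320.9, 334.6), (250, 319.4, 335.8), (252, 317.8, 336.2), (254, 316.4, 336.1), (256, 314.8, 334.6), (258, 313.3, 333.1), (260, 311.8, 331.6)]
8 [(248, 320.4, 334.3), (250, 319.1, 335.4), (252, 317.7, 335.7), (254, 316.4, 335.4), (256, 315.1, 334.1), (258, 313.7, 332.7), (260, 312.4, 331.3)]
12 [(248, 319.9, 334.1), (250, 318.8, 335.0), (252, 317.6, 335.2), (254, 316.5, 334.8), (256, 315.3, 333.5), (258, 314.2, 332.3), (260, 313.0, 331.0)]
```

Call:
drive_tool(
  steps=[
    {"delta_pos": [0,0,0],"yaw": 0,"hand": 28},
    {"delta_pos": [0,0,0],"yaw": 0,"hand": 34},
    {"delta_pos": [0,0,0],"yaw": 0,"hand": 40},
    {"delta_pos": [0,0,0],"yaw": 0,"hand": 44},
    {"delta_pos": [0,0,0],"yaw": 0,"hand": 44},
  ],
)

```text
clock: 17.6
eef_pos: [538.5, 178.1, 45.0]
eef_rot: [-3.141, 0.0, 1.461]
wrist_force: [0.6, 0.9, -0.3]
finger_gap: 43.3
```

Call:
drive_tool(
  steps=[
    {"delta_pos": [0,0,10],"yaw": 0,"hand": 44},
    {"delta_pos": [0,0,25],"yaw": 0,"hand": 44},
    {"delta_pos": [0,0,30],"yaw": 0,"hand": 44},
    {"delta_pos": [0,0,10],"yaw": 0,"hand": 44},
  ],
)

```text
clock: 17.93
eef_pos: [539.9, 178.6, 124.7]
eef_rot: [3.137, -0.002, 1.461]
wrist_force: [0.9, -0.1, 1.5]
finger_gap: 44.1
```

```bash
python3 - <<'E'
from h import *
snap('side','o');crop('o','side',200,255,110,100,6)
snap('top','o');crop('o','top',120,200,130,100,6)
s=manip.read_state();print(s['eef_pos'],s['wrist_force'],s['finger_gap'],s['clock'])
E
```

```text
[539.55434623 178.50380487 122.59879028] [-0.25480637 -0.6091472  -0.20667011] 43.8723249734595 18.0333
```

View pics/o_side_c200_255.png

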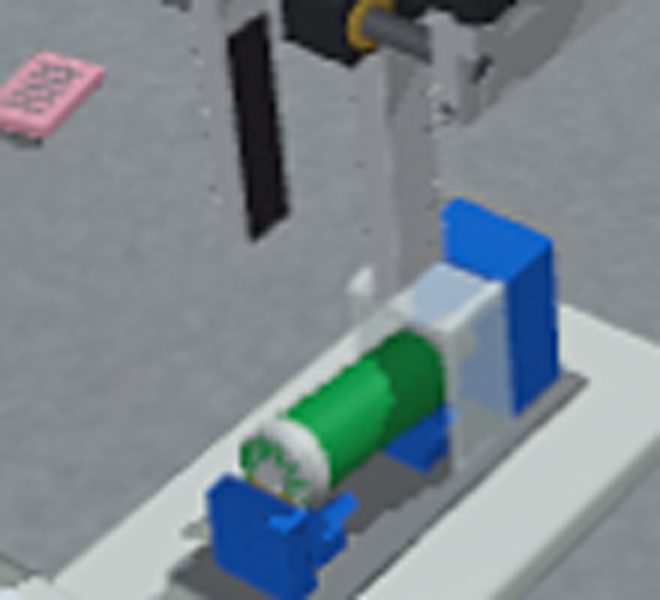

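View pics/o_top_c120_200.png

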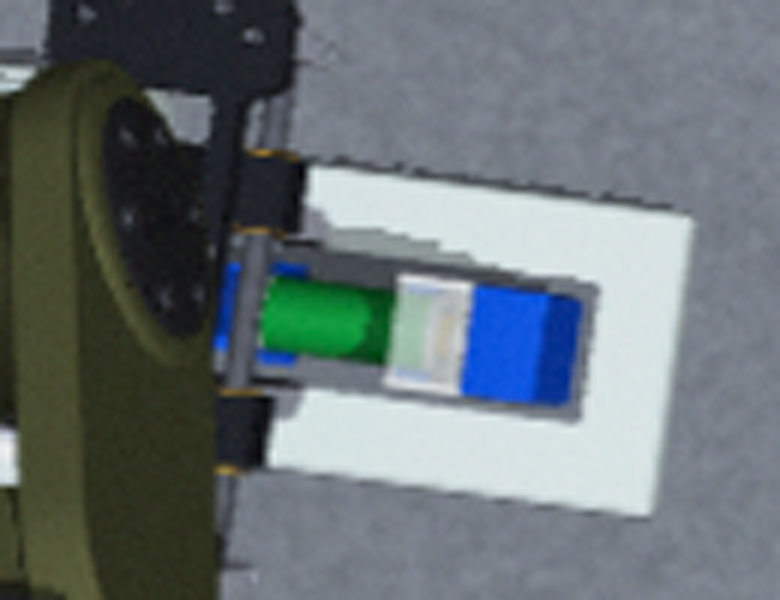

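```bash
cat > m6.py <<'E'
from h import *
import sys
tag=sys.argv[1];C=np.array([538.5,178.5,46.])
yaw=1.4616;h=np.array([np.cos(yaw),np.sin(yaw),0]);l=np.array([-h[1],h[0],0])
for n in('side','top'):
    c=load(tag,n);P=c.cloud();f=c.f.astype(int)
    g=((f[...,1]>1.6*f[...,0])&(f[...,1]>1.4*f[...,2])&(f[...,1]>35)).astype(np.uint8)
    g=cv2.erode(g,np.ones((3,3),np.uint8)).astype(bool)&(np.linalg.norm(P-C,axis=2)<60)
    q=P[g]-C;q=q[(q@h<24)]
    def ax(p): return np.cos(p[0])*h+np.sin(p[0])*np.array([0,0,1]),p[1]*l+p[2]*np.array([0,0,1])
    def fun(p):
        d,o=ax(p);r=q-o;return np.linalg.norm(r-np.outer(r@d,d),axis=1)-13
    s=least_squares(fun,[0.05,0,0],loss='cauchy',f_scale=.6);cov=np.linalg.pinv(s.jac.T@s.jac)*np.mean(s.fun**2)
    d,o=ax(s.x);t=(q-o)@d
    print(n,len(q),'tilt',np.degrees(s.x[0]).round(2),np.degrees(cov[0,0]**.5).round(2),'lat(-x),z',s.x[1:].round(2),'t',t.min().round(1),t.max().round(1))
E
python3 m6.py o
python3 edge.py o "[538.8,178.5,46]" "[0,3,6]"|sed 's/np.int64//g'
```

```text
side 242 tilt 6.43 0.98 lat(-x),z [1.57 0.21] t -26.3 22.7
top 187 tilt 5.7 2.27 lat(-x),z [-0.16  1.97] t -16.2 23.2
[(240, (329), (332)), (241, (329), (332)), (248, (323), (335)), (249, (322), (335)), (250, (321), (338)), (251, (321), (325)), (252, (320), (326)), (253, (319), (328)), (254, (319), (330)), (255, (318), (335)), (256, (317), (334)), (257, (316), (333)), (258, (316), (333)), (259, (315), (332)), (260, (314), (331)), (261, (314), (330)), (262, (313), (329)), (263, (313), (329)), (264, (312), (328)), (265, (311), (327)), (266, (310), (326)), (267, (310), (325)), (268, (310), (325)), (269, (311), (324)), (270, (311), (323)), (271, (312), (323)), (272, (313), (322)), (273, (314), (321))]
0 [(248, 322.0, 335.3), (250, 320.3, 336.6), (252, 318.6, 337.2), (254, 316.9, 337.2), (256, 315.2, 336.1), (258, 313.5, 334.3), (260, 311.8, 332.4), (262, 310.1, 330.8), (264, 308.5, 329.0), (266, 307.6, 327.2), (268, 307.6, 325.5), (270, 308.4, 323.6), (272, 309.8, 321.9)]
3 [(248, 321.7, 335.2), (250, 320.1, 336.4), (252, 318.6, 337.0), (254, 317.0, 336.8), (256, 315.5, 335.5), (258, 313.9, 333.9), (260, 312.3, 332.3), (262, 310.8, 330.6), (264, 309.2, 328.9), (266, 308.2, 327.4), (268, 308.2, 325.7), (270, 308.8, 324.1), (272, 310.1, 322.5)]
6 [(248, 321.3, 335.0), (250, 319.9, 336.2), (252, 318.5, 336.6), (254, 317.1, 336.4), (256, 315.6, 335.1), (258, 314.2, 333.5), (260, 312.8, 332.1), (262, 311.3, 330.6), (264, 309.9, 329.0), (266, 308.8, 327.5), (268, 308.7, 326.0), (270, 309.3, 324.6), (272, 310.6, 323.1)]
```

Call:
drive_tool(
  steps=[
    {"delta_pos": [1,16,0],"yaw": 0,"hand": 20},
    {"delta_pos": [0,0,-10],"yaw": 0,"hand": 0},
    {"delta_pos": [0,0,-15],"yaw": 0,"hand": 0},
    {"delta_pos": [0,0,-8],"yaw": 0,"hand": 0},
    {"delta_pos": [0,0,0],"yaw": 0,"hand": 0},
  ],
  squeeze=10,
)

```text
clock: 18.45
eef_pos: [538.1, 193.5, 83.9]
eef_rot: [-3.137, 0.002, 1.461]
wrist_force: [-0.7, -1.7, -0.2]
finger_gap: 14.0
```

Call:
drive_tool(
  steps=[
    {"delta_pos": [0,0,0],"yaw": 0,"hand": 0},
    {"delta_pos": [0,0,0],"yaw": 0,"hand": 0},
    {"delta_pos": [0,0,0],"yaw": 0,"hand": 0},
  ],
)

```text
clock: 18.7
eef_pos: [539.9, 194.2, 87.6]
eef_rot: [3.141, -0.0, 1.461]
wrist_force: [-0.4, 0.3, -0.9]
finger_gap: 0.5
```

Call:
drive_tool(
  steps=[
    {"delta_pos": [0.5,0,-2.5],"yaw": 0,"hand": 0},
    {"delta_pos": [0,0,-2],"yaw": 0,"hand": 0},
    {"delta_pos": [0,0,0],"yaw": 0,"hand": 0},
  ],
)

```text
clock: 18.95
eef_pos: [540.0, 194.2, 82.3]
eef_rot: [-3.141, 0.0, 1.461]
wrist_force: [-0.2, 0.3, -0.7]
finger_gap: 0.2
```

Call:
drive_tool(
  steps=[
    {"delta_pos": [0,0,-1],"yaw": 0,"hand": 0},
    {"delta_pos": [0,0,-0.5],"yaw": 0,"hand": 0},
    {"delta_pos": [0,0,0],"yaw": 0,"hand": 0},
  ],
)

```text
clock: 19.2
eef_pos: [540.2, 194.3, 81.4]
eef_rot: [3.141, -0.0, 1.461]
wrist_force: [0.3, -0.0, 3.1]
finger_gap: 0.7
```

Call:
drive_tool(
  steps=[
    {"delta_pos": [0,0,-0.5],"yaw": 0,"hand": 0},
    {"delta_pos": [0,0,-0.5],"yaw": 0,"hand": 0},
    {"delta_pos": [0,0,0],"yaw": 0,"hand": 0},
  ],
)

```text
clock: 19.45
eef_pos: [540.5, 194.4, 80.9]
eef_rot: [3.14, -0.001, 1.461]
wrist_force: [-1.5, -0.4, 7.3]
finger_gap: 0.5
```

Call:
drive_tool(
  steps=[
    {"delta_pos": [0,0,10],"yaw": 0,"hand": 20},
    {"delta_pos": [0,0,12],"yaw": 0,"hand": 44},
    {"delta_pos": [-1.2,-11.5,0],"yaw": 0,"hand": 44},
    {"delta_pos": [0,0,0],"yaw": 0,"hand": 44},
    {"delta_pos": [0,0,0],"yaw": 0,"hand": 44},
  ],
  squeeze=20,
)

```text
clock: 19.87
eef_pos: [538.9, 182.0, 102.2]
eef_rot: [3.142, 0.0, 1.46]
wrist_force: [-0.3, 0.4, -0.1]
finger_gap: 30.3
```

Call:
drive_tool(
  steps=[
    {"delta_pos": [0,0,-15],"yaw": 0,"hand": 44},
    {"delta_pos": [0,0,-15],"yaw": 0,"hand": 44},
    {"delta_pos": [0,0,-7],"yaw": 0,"hand": 44},
    {"delta_pos": [0,0,0],"yaw": 0,"hand": 44},
    {"delta_pos": [0,0,0],"yaw": 0,"hand": 44},
  ],
)

```text
clock: 20.28
eef_pos: [538.8, 182.7, 65.1]
eef_rot: [-3.141, 0.0, 1.461]
wrist_force: [0.4, 0.8, 0.9]
finger_gap: 43.7
```

Call:
drive_tool(
  steps=[
    {"delta_pos": [0.2,0,-9],"yaw": 0,"hand": 44},
    {"delta_pos": [0.2,0,-8],"yaw": 0,"hand": 40},
    {"delta_pos": [0,0,-1.5],"yaw": 0,"hand": 34},
    {"delta_pos": [0,0,0],"yaw": 0,"hand": 30},
    {"delta_pos": [0,0,0],"yaw": 0,"hand": 28},
  ],
)

```text
clock: 20.7
eef_pos: [539.3, 182.8, 46.6]
eef_rot: [-3.141, 0.0, 1.461]
wrist_force: [0.1, -0.3, -0.5]
finger_gap: 29.0
```

Call:
drive_tool(
  steps=[
    {"delta_pos": [0,0,0],"yaw": 0,"hand": 24},
    {"delta_pos": [0,0,0],"yaw": 0,"hand": 20},
    {"delta_pos": [0,0,0],"yaw": 0,"hand": 20},
    {"delta_pos": [0,0,0],"yaw": 0,"hand": 20},
  ],
)

```text
clock: 21.03
eef_pos: [539.5, 182.8, 46.9]
eef_rot: [3.141, -0.0, 1.461]
wrist_force: [0.1, -0.5, 0.8]
finger_gap: 25.4
```

Call:
drive_tool(
  steps=[
    {"delta_pos": [-0.1,-0.7,0],"yaw": 0,"hand": 20},
    {"delta_pos": [-0.1,-0.7,0],"yaw": 0,"hand": 20},
    {"delta_pos": [0,0,0],"yaw": 0,"hand": 20},
  ],
)

```text
clock: 21.28
eef_pos: [539.3, 181.7, 46.8]
eef_rot: [3.141, -0.001, 1.461]
wrist_force: [0.7, 4.0, -0.4]
finger_gap: 25.3
```

Call:
drive_tool(
  steps=[
    {"delta_pos": [-0.1,-0.7,0],"yaw": 0,"hand": 20},
    {"delta_pos": [0,-0.5,0],"yaw": 0,"hand": 20},
    {"delta_pos": [0,0,0],"yaw": 0,"hand": 20},
  ],
)

```text
clock: 21.53
eef_pos: [539.1, 180.5, 46.7]
eef_rot: [3.141, -0.001, 1.461]
wrist_force: [1.4, 5.2, -0.4]
finger_gap: 25.4
```

Call:
drive_tool(
  steps=[
    {"delta_pos": [0,0,0],"yaw": 0,"hand": 20},
  ],
)

```text
clock: 21.62
eef_pos: [539.1, 180.5, 46.7]
eef_rot: [3.141, -0.001, 1.461]
wrist_force: [1.8, 4.6, -0.6]
finger_gap: 25.7
```

```bash
python3 - <<'E'
from h import *
snap('side','p');crop('p','side',200,275,100,75,7)
s=manip.read_state();print(s['eef_pos'],s['wrist_force'],s['finger_gap'],s['clock'])
E
```

```text
[539.08168615 180.5075164   46.69671134] [1.08383321 5.25391042 0.09075052] 25.449000776969246 21.6667
```

View pics/p_side_c200_275.png

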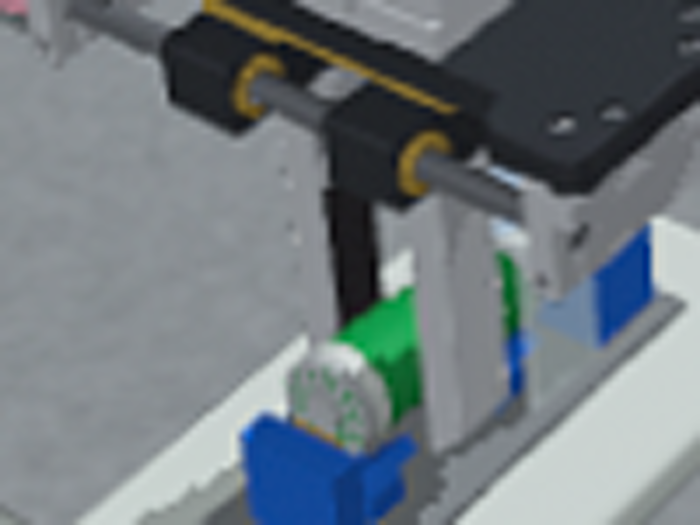

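Call:
drive_tool(
  steps=[
    {"delta_pos": [-0.1,-0.7,0],"yaw": 0,"hand": 20},
    {"delta_pos": [-0.1,-0.7,0],"yaw": 0,"hand": 20},
    {"delta_pos": [0,-0.5,0],"yaw": 0,"hand": 20},
    {"delta_pos": [0,0,0],"yaw": 0,"hand": 20},
  ],
)

```text
clock: 22.0
eef_pos: [538.9, 178.7, 46.7]
eef_rot: [3.141, -0.001, 1.461]
wrist_force: [1.2, 6.9, 0.2]
finger_gap: 25.3
```

Call:
drive_tool(
  steps=[
    {"delta_pos": [0,0,0],"yaw": 0,"hand": 20},
  ],
)

```text
clock: 22.08
eef_pos: [538.9, 178.7, 46.7]
eef_rot: [3.141, -0.001, 1.461]
wrist_force: [0.8, 7.2, -0.6]
finger_gap: 25.4
```

Call:
drive_tool(
  steps=[
    {"delta_pos": [0,0,0],"yaw": 0,"hand": 20},
  ],
)

```text
clock: 22.17
eef_pos: [538.9, 178.7, 46.7]
eef_rot: [3.141, -0.001, 1.461]
wrist_force: [1.6, 7.2, -0.6]
finger_gap: 25.7
```

Call:
drive_tool(
  steps=[
    {"delta_pos": [0,0.5,0],"yaw": 0,"hand": 20},
    {"delta_pos": [0,0,-0.6],"yaw": 0,"hand": 20},
    {"delta_pos": [0,0,-0.6],"yaw": 0,"hand": 20},
    {"delta_pos": [0,0,0],"yaw": 0,"hand": 20},
  ],
)

```text
clock: 22.5
eef_pos: [539.0, 179.2, 45.6]
eef_rot: [3.141, -0.001, 1.462]
wrist_force: [0.5, 5.8, 1.3]
finger_gap: 25.4
```

Call:
drive_tool(
  steps=[
    {"delta_pos": [0,0,-0.6],"yaw": 0,"hand": 20},
    {"delta_pos": [0,0,0],"yaw": 0,"hand": 20},
  ],
)

```text
clock: 22.67
eef_pos: [539.0, 179.2, 45.1]
eef_rot: [3.141, -0.001, 1.461]
wrist_force: [0.6, 5.8, 4.2]
finger_gap: 25.5
```

Call:
drive_tool(
  steps=[
    {"delta_pos": [0,0,-0.6],"yaw": 0,"hand": 20},
    {"delta_pos": [0,0,0],"yaw": 0,"hand": 20},
  ],
)

```text
clock: 22.83
eef_pos: [539.0, 179.2, 44.5]
eef_rot: [3.141, -0.001, 1.461]
wrist_force: [0.4, 5.6, 2.8]
finger_gap: 25.7
```

Call:
drive_tool(
  steps=[
    {"delta_pos": [0,0,-0.5],"yaw": 0,"hand": 20},
    {"delta_pos": [0,0,0],"yaw": 0,"hand": 20},
  ],
)

```text
clock: 23.0
eef_pos: [539.0, 179.2, 44.0]
eef_rot: [3.141, -0.001, 1.461]
wrist_force: [-0.9, 5.9, 3.2]
finger_gap: 25.3
```

Call:
drive_tool(
  steps=[
    {"delta_pos": [0,0,-0.5],"yaw": 0,"hand": 20},
    {"delta_pos": [0,0,0],"yaw": 0,"hand": 20},
  ],
)

```text
clock: 23.17
eef_pos: [539.0, 179.2, 43.6]
eef_rot: [3.141, -0.001, 1.461]
wrist_force: [-0.5, 5.3, 3.6]
finger_gap: 25.6
```

```bash
python3 - <<'E'
from h import *
snap('side','q');crop('q','side',200,275,100,75,7)
s=manip.read_state();print(s['eef_pos'],s['wrist_force'],s['finger_gap'],s['clock'])
E
```

```text
[538.94433178 179.15695653  43.59393713] [-0.66169976  5.56126277  3.15143907] 25.50575613658599 23.2167
```

View pics/q_side_c200_275.png

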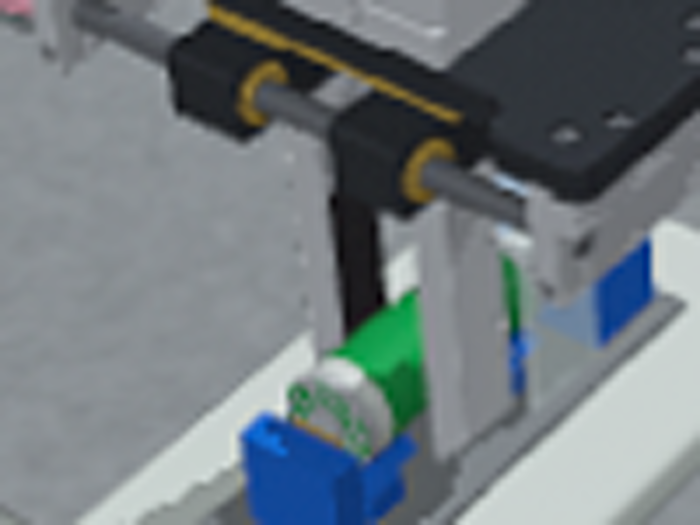

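Call:
drive_tool(
  steps=[
    {"delta_pos": [0,0,-0.5],"yaw": 0,"hand": 20},
    {"delta_pos": [0,0,0],"yaw": 0,"hand": 20},
  ],
)

```text
clock: 23.38
eef_pos: [539.0, 179.2, 43.3]
eef_rot: [3.141, -0.001, 1.461]
wrist_force: [-1.7, 4.5, 5.6]
finger_gap: 25.5
```

Call:
drive_tool(
  steps=[
    {"delta_pos": [0,0,-0.5],"yaw": 0,"hand": 20},
    {"delta_pos": [0,0,0],"yaw": 0,"hand": 20},
  ],
)

```text
clock: 23.55
eef_pos: [539.0, 179.2, 43.1]
eef_rot: [3.141, -0.001, 1.462]
wrist_force: [-3.6, 4.3, 9.9]
finger_gap: 25.6
```

Call:
drive_tool(
  steps=[
    {"delta_pos": [0,0,-0.4],"yaw": 0,"hand": 20},
    {"delta_pos": [0,0,0],"yaw": 0,"hand": 20},
  ],
)

```text
clock: 23.72
eef_pos: [539.0, 179.2, 43.0]
eef_rot: [3.141, -0.001, 1.461]
wrist_force: [-5.1, 4.4, 13.8]
finger_gap: 25.7
```

Call:
drive_tool(
  steps=[
    {"delta_pos": [0,0,0.6],"yaw": 0,"hand": 20},
    {"delta_pos": [0,0,0],"yaw": 0,"hand": 28},
    {"delta_pos": [0,0,0],"yaw": 0,"hand": 36},
    {"delta_pos": [0,0,0],"yaw": 0,"hand": 44},
    {"delta_pos": [0,0,0],"yaw": 0,"hand": 44},
  ],
)

```text
clock: 24.13
eef_pos: [538.7, 178.5, 42.2]
eef_rot: [-3.141, 0.0, 1.461]
wrist_force: [0.9, -0.1, 1.3]
finger_gap: 42.7
```

Call:
drive_tool(
  steps=[
    {"delta_pos": [0,0,12],"yaw": 0,"hand": 44},
    {"delta_pos": [0,0,25],"yaw": 0,"hand": 44},
    {"delta_pos": [0,0,35],"yaw": 0,"hand": 44},
    {"delta_pos": [0,0,0],"yaw": 0,"hand": 44},
  ],
)

```text
clock: 24.47
eef_pos: [541.2, 179.3, 121.3]
eef_rot: [3.133, -0.003, 1.461]
wrist_force: [1.6, 0.2, 1.1]
finger_gap: 43.9
```

```bash
python3 - <<'E'
from h import *
snap('side','r');crop('r','side',200,255,110,100,6)
snap('top','r')
s=manip.read_state();print(s['eef_pos'],s['wrist_force'],s['finger_gap'],s['clock'])
E
python3 m6.py r
python3 edge.py r "[538.8,178.5,46]" "[-3,0,3,6]"|sed 's/np.int64//g'
```

```text
[539.42470506 178.84311463 116.28455164] [-0.22422523 -0.635345    0.53289446] 43.80432410642265 24.5667
side 258 tilt 0.76 1.04 lat(-x),z [ 1.55 -2.39] t -26.9 22.6
top 177 tilt -0.36 1.93 lat(-x),z [-0.62 -0.73] t -16.6 21.2
[(250, (323), (327)), (251, (323), (328)), (252, (322), (329)), (253, (321), (331)), (254, (320), (332)), (255, (319), (334)), (256, (318), (336)), (257, (317), (335)), (258, (317), (335)), (259, (316), (334)), (260, (315), (333)), (261, (314), (332)), (262, (314), (331)), (263, (313), (330)), (264, (312), (329)), (265, (311), (328)), (266, (310), (327)), (267, (310), (326)), (268, (310), (325)), (269, (311), (324)), (270, (311), (324)), (271, (312), (323)), (272, (313), (322)), (273, (314), (321))]
-3 [(250, 320.4, 336.6), (252, 318.6, 337.4), (254, 316.8, 337.5), (256, 315.0, 336.5), (258, 313.2, 334.7), (260, 311.4, 332.8), (262, 309.5, 330.9), (264, 307.7, 329.0), (266, 307.1, 327.1), (268, 307.2, 325.2), (270, 308.1, 323.2), (272, 309.6, 321.4)]
0 [(250, 320.3, 336.6), (252, 318.6, 337.2), (254, 316.9, 337.2), (256, 315.2, 336.1), (258, 313.5, 334.3), (260, 311.8, 332.4), (262, 310.1, 330.8), (264, 308.5, 329.0), (266, 307.6, 327.2), (268, 307.6, 325.5), (270, 308.4, 323.6), (272, 309.8, 321.9)]
3 [(250, 320.1, 336.4), (252, 318.6, 337.0), (254, 317.0, 336.8), (256, 315.5, 335.5), (258, 313.9, 333.9), (260, 312.3, 332.3), (262, 310.8, 330.6), (264, 309.2, 328.9), (266, 308.2, 327.4), (268, 308.2, 325.7), (270, 308.8, 324.1), (272, 310.1, 322.5)]
6 [(250, 319.9, 336.2), (252, 318.5, 336.6), (254, 317.1, 336.4), (256, 315.6, 335.1), (258, 314.2, 333.5), (260, 312.8, 332.1), (262, 311.3, 330.6), (264, 309.9, 329.0), (266, 308.8, 327.5), (268, 308.7, 326.0), (270, 309.3, 324.6), (272, 310.6, 323.1)]
```

View pics/r_side_c200_255.png

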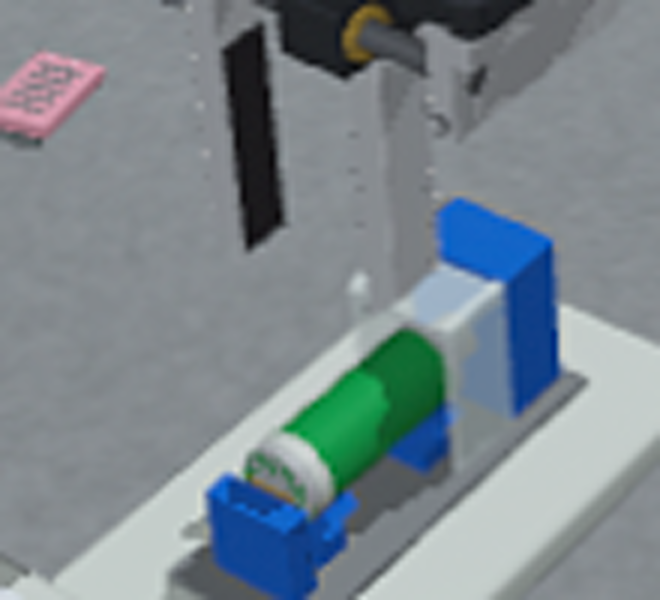

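Call:
drive_tool(
  steps=[
    {"delta_pos": [-1.1,-9,0],"yaw": 0,"hand": 10},
    {"delta_pos": [0,0,0],"yaw": 0,"hand": 0},
    {"delta_pos": [0,0,-12],"yaw": 0,"hand": 0},
    {"delta_pos": [0,0,-10],"yaw": 0,"hand": 0},
    {"delta_pos": [0,0,0],"yaw": 0,"hand": 0},
  ],
)

```text
clock: 24.98
eef_pos: [536.3, 169.4, 89.1]
eef_rot: [-3.137, 0.002, 1.461]
wrist_force: [-1.0, 0.3, -1.3]
finger_gap: 14.0
```

Call:
drive_tool(
  steps=[
    {"delta_pos": [0,0,0],"yaw": 0,"hand": 0},
    {"delta_pos": [0,0,0],"yaw": 0,"hand": 0},
    {"delta_pos": [0,0,0],"yaw": 0,"hand": 0},
  ],
)

```text
clock: 25.23
eef_pos: [537.9, 169.8, 92.6]
eef_rot: [3.141, -0.0, 1.461]
wrist_force: [-0.3, 0.1, 0.1]
finger_gap: 0.7
```

Tip at 75.6; the level cell's top should be near 59.

Call:
drive_tool(
  steps=[
    {"delta_pos": [0,0,-6],"yaw": 0,"hand": 0},
    {"delta_pos": [0,0,-5],"yaw": 0,"hand": 0},
    {"delta_pos": [0,0,-1],"yaw": 0,"hand": 0},
    {"delta_pos": [0,0,0],"yaw": 0,"hand": 0},
    {"delta_pos": [0,0,0],"yaw": 0,"hand": 0},
  ],
)

```text
clock: 25.65
eef_pos: [537.7, 169.7, 80.4]
eef_rot: [-3.141, 0.0, 1.461]
wrist_force: [-0.2, 0.0, 0.0]
finger_gap: 0.6
```

Call:
drive_tool(
  steps=[
    {"delta_pos": [0,0,-1],"yaw": 0,"hand": 0},
    {"delta_pos": [0,0,-0.7],"yaw": 0,"hand": 0},
    {"delta_pos": [0,0,0],"yaw": 0,"hand": 0},
  ],
)

```text
clock: 25.9
eef_pos: [537.7, 169.7, 78.7]
eef_rot: [3.142, -0.0, 1.461]
wrist_force: [-0.2, 0.4, 0.4]
finger_gap: 0.6
```

Call:
drive_tool(
  steps=[
    {"delta_pos": [0,0,-0.7],"yaw": 0,"hand": 0},
    {"delta_pos": [0,0,-0.5],"yaw": 0,"hand": 0},
    {"delta_pos": [0,0,0],"yaw": 0,"hand": 0},
  ],
)

```text
clock: 26.15
eef_pos: [537.7, 169.7, 77.5]
eef_rot: [-3.141, 0.0, 1.461]
wrist_force: [0.6, 0.0, -0.8]
finger_gap: 0.6
```

Call:
drive_tool(
  steps=[
    {"delta_pos": [0,0,-0.6],"yaw": 0,"hand": 0},
    {"delta_pos": [0,0,0],"yaw": 0,"hand": 0},
  ],
)

```text
clock: 26.32
eef_pos: [537.7, 169.7, 76.9]
eef_rot: [-3.142, 0.0, 1.461]
wrist_force: [-0.8, 0.7, -0.2]
finger_gap: 0.5
```

Call:
drive_tool(
  steps=[
    {"delta_pos": [0,0,-0.6],"yaw": 0,"hand": 0},
    {"delta_pos": [0,0,0],"yaw": 0,"hand": 0},
  ],
)

```text
clock: 26.48
eef_pos: [537.7, 169.7, 76.3]
eef_rot: [3.142, -0.0, 1.461]
wrist_force: [-0.1, -0.7, -0.4]
finger_gap: 0.6
```

Call:
drive_tool(
  steps=[
    {"delta_pos": [0,0,-0.6],"yaw": 0,"hand": 0},
    {"delta_pos": [0,0,0],"yaw": 0,"hand": 0},
  ],
)

```text
clock: 26.65
eef_pos: [537.8, 169.8, 76.1]
eef_rot: [3.141, -0.0, 1.461]
wrist_force: [-2.0, -0.3, 4.6]
finger_gap: 0.6
```

Call:
drive_tool(
  steps=[
    {"delta_pos": [0,0,-0.5],"yaw": 0,"hand": 0},
    {"delta_pos": [0,0,0],"yaw": 0,"hand": 0},
  ],
)

```text
clock: 26.82
eef_pos: [537.9, 169.8, 76.1]
eef_rot: [3.141, -0.0, 1.461]
wrist_force: [-3.8, -1.4, 9.0]
finger_gap: 0.6
```

Call:
drive_tool(
  steps=[
    {"delta_pos": [0,0,8],"yaw": 0,"hand": 0},
    {"delta_pos": [2.5,25,0],"yaw": 0,"hand": 0},
    {"delta_pos": [0,0,0],"yaw": 0,"hand": 0},
    {"delta_pos": [0,0,-5],"yaw": 0,"hand": 0},
    {"delta_pos": [0,0,0],"yaw": 0,"hand": 0},
  ],
)

```text
clock: 27.23
eef_pos: [539.7, 194.4, 77.3]
eef_rot: [-3.14, 0.001, 1.462]
wrist_force: [-0.8, 0.5, 0.5]
finger_gap: 0.3
```

Call:
drive_tool(
  steps=[
    {"delta_pos": [0,0,-0.6],"yaw": 0,"hand": 0},
    {"delta_pos": [0,0,0],"yaw": 0,"hand": 0},
  ],
)

```text
clock: 27.4
eef_pos: [540.1, 194.2, 77.4]
eef_rot: [-3.141, 0.0, 1.461]
wrist_force: [1.6, -0.5, 0.3]
finger_gap: 0.4
```

Call:
drive_tool(
  steps=[
    {"delta_pos": [0,0,-0.6],"yaw": 0,"hand": 0},
    {"delta_pos": [0,0,0],"yaw": 0,"hand": 0},
  ],
)

```text
clock: 27.57
eef_pos: [540.2, 194.5, 77.0]
eef_rot: [-3.142, 0.0, 1.461]
wrist_force: [-0.1, -1.1, 0.5]
finger_gap: 0.6
```

Call:
drive_tool(
  steps=[
    {"delta_pos": [0,0,-0.6],"yaw": 0,"hand": 0},
    {"delta_pos": [0,0,0],"yaw": 0,"hand": 0},
  ],
)

```text
clock: 27.73
eef_pos: [540.2, 194.6, 76.4]
eef_rot: [-3.142, 0.0, 1.461]
wrist_force: [-0.0, -0.0, 0.4]
finger_gap: 0.3
```

Call:
drive_tool(
  steps=[
    {"delta_pos": [0,0,-0.6],"yaw": 0,"hand": 0},
    {"delta_pos": [0,0,0],"yaw": 0,"hand": 0},
  ],
)

```text
clock: 27.9
eef_pos: [540.3, 194.7, 76.2]
eef_rot: [3.141, -0.0, 1.461]
wrist_force: [-1.8, -0.7, 3.0]
finger_gap: 0.2
```

Call:
drive_tool(
  steps=[
    {"delta_pos": [0,0,-0.4],"yaw": 0,"hand": 0},
    {"delta_pos": [0,0,0],"yaw": 0,"hand": 0},
  ],
)

```text
clock: 28.07
eef_pos: [540.3, 194.8, 76.1]
eef_rot: [3.141, -0.0, 1.461]
wrist_force: [-2.4, -1.9, 8.2]
finger_gap: 0.7
```

Both ends have the cell's top at the same height (tip 59.2 mm), so it lies level. I'll withdraw and check.

Call:
drive_tool(
  steps=[
    {"delta_pos": [0,0,15],"yaw": 0,"hand": 0},
    {"delta_pos": [0,0,35],"yaw": 0,"hand": 0},
    {"delta_pos": [-20,20,35],"yaw": 0,"hand": 0},
    {"delta_pos": [-30,30,20],"yaw": 0,"hand": 0},
    {"delta_pos": [-30,30,0],"yaw": 0,"hand": 0},
  ],
)

```text
clock: 28.48
eef_pos: [466.4, 270.1, 179.7]
eef_rot: [3.136, -0.003, 1.459]
wrist_force: [1.1, 0.1, 0.7]
finger_gap: 0.3
```

Call:
drive_tool(
  steps=[
    {"delta_pos": [-30,30,0],"yaw": 0,"hand": 0},
    {"delta_pos": [-30,30,0],"yaw": 0,"hand": 0},
    {"delta_pos": [0,0,0],"yaw": 0,"hand": 0},
    {"delta_pos": [0,0,0],"yaw": 0,"hand": 0},
    {"delta_pos": [0,0,0],"yaw": 0,"hand": 0},
  ],
)

```text
clock: 28.9
eef_pos: [406.9, 328.2, 175.6]
eef_rot: [3.141, 0.0, 1.462]
wrist_force: [-0.3, 0.5, 0.4]
finger_gap: 0.7
```

```bash
python3 - <<'E'
from h import *
snap('side','s');snap('top','s');crop('s','top',120,200,130,100,6)
s=manip.read_state();print(s['eef_pos'],s['qd'].round(3),s['wrist_force'],s['clock'])
E
python3 m6.py s
```

```text
[407.4695966  327.52795103 175.48741073] [-0.007  0.002  0.     0.001 -0.001  0.001] [ 0.27312824 -0.26597164  0.24010109] 29.0
side 18 tilt 11.05 10.15 lat(-x),z [ 0.89 -5.04] t 12.9 24.6
top 171 tilt -0.42 1.87 lat(-x),z [-0.04 -0.81] t -17.1 21.0
```

View pics/s_side.png

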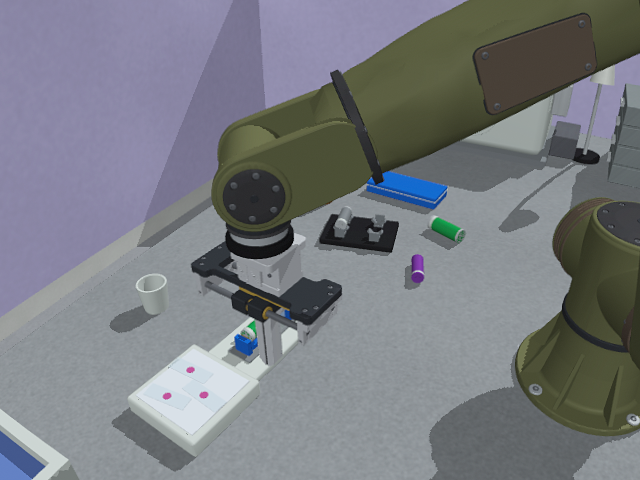

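View pics/s_top_c120_200.png

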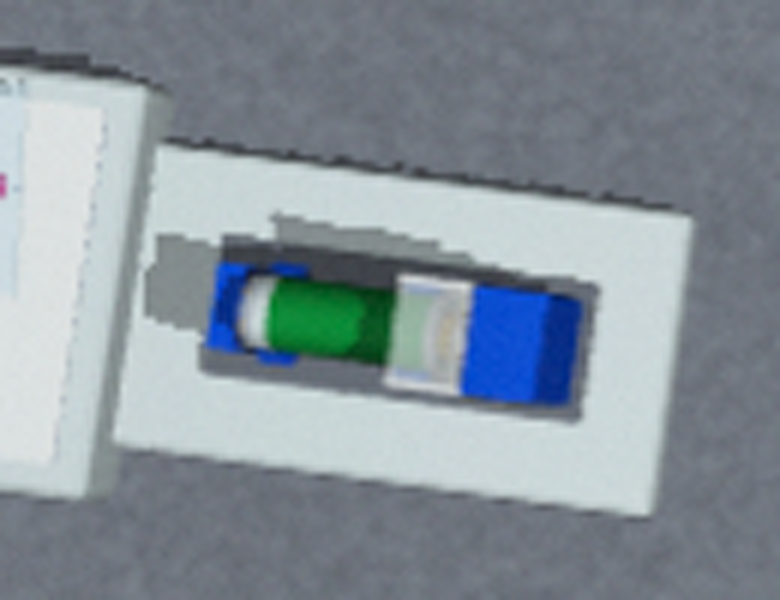

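The pictures show the cell lying between the spring and the wall, the grey cell still in its place, and the arm clear of everything.

```bash
python3 -c "
from cell import manip
print(manip.sign_off())"
```

```text
the job is handed in; nothing more can be done
None
```

The green cell is in the bay, level and let go, and I handed the job in at about 29 s. No verdict is reported.

**What I did**
- I gripped the cell in the charger and tilted it in the grip to about 18° by pressing its button end on the charger's end stop. The first press gave only about 12°, so I went back and repeated it.
- I went in under the hood along the tilted axis and found the spring by feel. The cradle sits about 5–6 mm towards the button-contact end.
- My first tip-down came out short. After I let go, the cell was still about 6° up, with the button end apparently caught on the wall.
- I gripped it again, pushed it about 3.6 mm further into the spring, lowered it until it sat firm, and let go.

**Forces:** the wrist showed at most about 7 N along the spring. It briefly read 7.2 N, near the spring's 12 mm stop, so I backed off 0.5 mm. The largest downward push was about 14 N, at the end of the lowering; the later light pushes were 8–9 N.

**Last checks**
- **Level:** light pushes near each end found the cell's top at the same height, 59.2 mm, against 59 mm expected for a seated cell.
- **Camera:** the last top-camera fit gave a tilt of −0.4° ± 1.9° and a sideways offset under 0.1 mm. Its height was 0.8 mm below nominal.
- **Surroundings:** in the last pictures the grey cell looks unmoved and the arm is clear of everything. I did not measure the bystanders again.

**Disagreements:** the side camera read about 2 mm low compared with the top camera and the arm, so I relied on the top camera and on touch. The last side fit was unusable because the gripper blocked the view.

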